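# Change over the drying pot in the mosaic workshop

## Robot

A 7-joint arm with a two-finger parallel gripper is mounted at the origin on the work surface. World frame = base frame: x ahead of the robot, y to its left, z up, the work surface at z = 0. Lengths are in m, angles in rad, forces in N, time in s.
With the tool pointing down it reaches from about 0.35 to 0.9 m from the base axis. Payload 8.1 kg.
Tool frame: the origin (TCP) lies between the finger pads; the fingertips stand 11 mm ahead of it and the grasp point (between the pads) lies 8 mm behind it; z points along the fingers, y is the direction in which the jaws open and shut (so a half turn about z gives the same grasp; the last joint's range is limited). The gripper opens to 92 mm and grips with 3 to 60 N. Pads are 19 mm wide; open, the fingers measure 130 mm over their backs; the gripper's body (75 mm by 190 mm) begins 47 mm behind the grasp point.
Start: joints at [-1.359, 0.434, 0.025, 1.573, -0.012, 1.134, -0.075], TCP at [0.194, 0.594, 0.238] pointing down, gripper open.
Joint ranges: [-2.62, 2.62], [-0.44, 2.09], [-1.27, 1.32], [0.08, 2.57], [-1.32, 4.46], [0.12, 2], [-2.74, 2.74]. Speed limits (rad/s): [2.22, 2.22, 3.01, 3.01, 3.14, 3.14, 3.14].

## Interface

Orientations are given as a 3x3 rotation matrix whose columns are the frame's x, y, z axes.
In Python, from plant import telemetry, read_camera, env gives the robot as it stands.
- The arm moves only by the tool carry_out, never from a script. Its arguments are lists of equal length, an entry for each row: "travel": the shift along the tool's x, y, z in cm, a list of three; "turn": the turn, a rotation vector about the tool's x, y, z in rad, a list of three; "fingers": the opening in per cent of the stroke, from 0 (shut) to 100 (fully open). A call has 1 to 20 rows; each row is the pose to reach, as a shift and turn from the pose commanded when the call began, along the tool's axes at that moment; what a row does not reach only later rows make up. A row lasts 1/12 s, in which the tool goes at most 41.7 mm and 7.16 degrees, less where a joint would pass 70% of its speed; a pose out of reach is approached as far as the arm can. A call with a gripper value outside its range is refused whole. The fingers move at their own pace and stop on an object; the grip force is fixed at half the most. Time passes only in rows, so rows that repeat a pose let the fingers close. It gives the time, the measured TCP pose, the force and the opening at its end, in the units of the state.
- telemetry.get_state(): the state, without advancing time (a new reading comes with each control period).
- read_camera(name): name is "scene" or "top"; returns a dict with "frame" (480x640x3 uint8, red, green, blue), "depth" (480x640 float32, m along the optical axis (not along the pixel's ray), 0 where there is no reading), "fx", "fy", "cx", "cy" (pixels), "eye" and "rotation" of the camera in the world. Camera axes: x right, y up, looking along -z (the intrinsics and any distortion apply to the point x, -y, -z); pixel columns grow to the right and rows downward; lengths in m; the calibration is good to about 2 mm. A picture is of the moment at which its call begins.
- env.sign_off(): hands the job in, once; it reports no verdict.
The state is a dict: "time_s": time; "joints": joint angles; "dq": joint speeds; "tau": joint torques, N m; "tcp_pos": TCP position; "orientation": TCP orientation; "wrist_force": force on the tool from outside, world axes, zero at the start; "wrist_torque": the same for the moment, N m; "width": opening from 0.0 (shut) to 1.0 (fully open).
Only numpy, scipy, OpenCV 4.12 (cv2) and the standard library are available. Lean on these libraries where they do the work, as an engineer would, in place of code of your own. Each camera call takes 0.05 s, during which the arm holds its last target.

## Task

Hook the burning-hot lid of the drying pot by its loop with the held lid lifter, carry it level and unhurried to the firebrick slab and set it down unhooked on the middle of it; the gripper must never touch the lid itself, and the lid must not be tipped or dropped. Then swap the two mosaic pieces, so that the rectangular panel from the wooden frame goes into the pot and the round rosette from the pot goes into the frame, and load every border bar lying on the bench into the pot as well, all lying flat on the pot's floor, mosaic face up, side by side. With the pot loaded, put the lid back with the lifter so that it is fully seated, stand the lifter upright on its rest tile again, let go, and leave the other things on the bench where they are.

Things in the scene. Friction and masses are not known exactly. Their poses are not given: they have to be found in the camera images.
- pot: Drying pot, a round open aluminium pot fixed to the bench, 244 mm across outside, 65 mm high, clear inside 220 mm across, inner floor 12 mm above the bench; a black control box (50 x 80 x 52 mm) on its side away from the robot. Origin: centre of the underside. It and the slab may be on either side of the bench. Only its lid is hot; the pot and its contents may be touched
- lid: Dark steel lid, 250 mm across, about 0.5 kg, loose, hot, on the pot at the start. Origin: centre of its underside, z up. A plug 6 mm high, 202 mm across, drops into the pot's mouth with 9 mm play all round; the 8 mm disc above it, upper face 14 mm above the origin, rests on the rim. Seated, its origin is 59 mm above the pot's origin. Its loop handle stands at its middle
- lid_loop (a point): Middle of the loop handle's level bar (centre line), 55 mm above the lid's origin, axes as the lid's. The loop is an upside-down U of 10 mm round bar in the lid's y-z plane: level bar along y, legs 70 mm apart inside, 36 mm clear height below the bar. The lid hangs balanced from here
- lifter: Lid lifter: C-shaped steel hook, upright wooden grip on top, 112 mm high, 0.2 kg, loose, stands on its foot. Origin: underside of the foot, below the grip; x the way the foot points. Foot 8 mm thick, 36 wide, x -34 to +18 mm; two ridges 7 mm high across it (x -17 to -9, 9 to 17) hold the loop's bar between them (x = 0). Spine at x -34 to -24, arm 52 to 62 mm up; open in front
- lifter_grip (a point): Centre of the lifter's wooden grip, 92 mm above the foot's underside, axes as the lifter's; the grip is 30 mm (x) by 24 mm (y), from 62 to 112 mm height; take it from above across its 24 mm. Push the foot along +x under the lid's loop, square to its bar, then raise
- rest: Rest tile of the lifter, a flat terracotta tile 110 x 110 mm, 8 mm thick, fixed. Origin: centre of its underside. The lifter stands upright on it at the start and at the end
- slab: Pale firebrick slab 220 x 220 mm, 25 mm thick, fixed; the hot lid is parked on it. Origin: centre of its underside
- frame: Shallow wooden frame tray, 146 (x) by 126 mm (y) outside, 130 x 110 mm inside, floor 6 mm thick, walls 12 mm high over the bench, fixed. Origin: centre of its underside
- panel: Rectangular mosaic panel, solid mortar block 90 (x) x 50 (y) x 38 mm (z) faced with stone chips on top, about 0.36 kg, in the wooden frame at the start. Origin: centre of its underside
- rosette: Round mosaic rosette, solid mortar disc 64 mm across and 38 mm high, about 0.26 kg, on the pot's floor under the lid at the start. Origin: centre of its underside
- bar1: Mosaic border bar, solid, 64 (x) x 26 (y) x 30 mm (z), about 0.11 kg, lying on the bench in front of the robot; one to three of the three bars are present. Origin: centre of its underside
- bar2: Mosaic border bar, solid, 64 (x) x 26 (y) x 30 mm (z), about 0.11 kg, lying on the bench in front of the robot; one to three of the three bars are present. Origin: centre of its underside
- bar3: Mosaic border bar, solid, 64 (x) x 26 (y) x 30 mm (z), about 0.11 kg, lying on the bench in front of the robot; one to three of the three bars are present. Origin: centre of its underside
- tub: Bystander: white plastic tub, 90 mm across, 60 mm high, loose; origin under its centre
- batten: Bystander: flat wooden batten 20 x 120 x 12 mm, lying loose near the robot; origin under its centre
- spatula: Bystander: wooden-handled spatula 160 mm long, lying flat beyond the frame, loose
- offcut: Bystander: standing marble offcut 60 x 60 x 80 mm, loose; origin under its centre
- block: Bystander: concrete block 50 x 70 x 60 mm, loose; origin under its centre
Mind the look-alikes: they are no part of the job. What is shaped like the lifter but purple is not meant.

How it is judged:
On the way, in this order (a step that is already met when the one before it is completed fails the run):
1. the lid hangs level on the lifter, clear of the pot (contact force between lifter and lid above 2 N and z of lid in the frame of pot above 0.08 m and angle between lid's own z axis and vertical below 0.2 rad), for 0.2 s.
2. the lid lies flat on the firebrick slab, unhooked (contact force between lifter and lid below 0.3 N and horizontal distance between lid and slab below 0.06 m and z of lid in the frame of slab between 0.02 and 0.031 m and angle between lid's own z axis and vertical below 0.04 rad and linear speed of lid below 0.02 m/s), for 0.2 s.
3. the panel and all bars lie flat on the pot's floor, and the rosette is out of the pot (horizontal distance between panel and pot below 0.1 m and z of panel in the frame of pot between 0.005 and 0.018 m and angle between panel's own z axis and vertical below 0.12 rad and horizontal distance between each of bar1, bar2, bar3 and pot below 0.105 m and z of bar1 in the frame of pot between 0.005 and 0.018 m and angle between each of bar1, bar2, bar3's own z axis and vertical below 0.15 rad and z of bar2 in the frame of pot between 0.005 and 0.018 m and z of bar3 in the frame of pot between 0.005 and 0.018 m and horizontal distance between rosette and pot above 0.13 m), for 0.3 s.
4. the lid hangs level on the lifter again, clear of the slab (contact force between lifter and lid above 2 N and z of lid in the frame of slab above 0.045 m and angle between lid's own z axis and vertical below 0.2 rad), for 0.2 s.
At the end, for the whole second after the job is handed in: Lid seated on the pot (centre within 14 mm, level to 0.03 rad), unhooked; panel and every bar flat, face up, on the pot's floor; rosette flat on the frame's floor within 50 mm of its centre; lifter upright on its rest tile within 50 mm of its centre; all at rest (horizontal distance between panel and pot below 0.1 m and z of panel in the frame of pot between 0.005 and 0.018 m and angle between panel's own z axis and vertical below 0.12 rad and horizontal distance between each of bar1, bar2, bar3 and pot below 0.105 m and z of bar1 in the frame of pot between 0.005 and 0.018 m and angle between each of bar1, bar2, bar3's own z axis and vertical below 0.15 rad and z of bar2 in the frame of pot between 0.005 and 0.018 m and z of bar3 in the frame of pot between 0.005 and 0.018 m and horizontal distance between lid and pot below 0.014 m and z of lid in the frame of pot between 0.054 and 0.063 m and angle between lid's own z axis and vertical below 0.03 rad and linear speed of each of lid, rosette, lifter below 0.02 m/s and contact force between lifter and lid below 0.3 N and horizontal distance between rosette and frame below 0.05 m and z of rosette in the frame of frame between 0.002 and 0.01 m and angle between each of rosette, lifter's own z axis and vertical below 0.08 rad and horizontal distance between lifter and rest below 0.05 m and z of lifter in the frame of rest between 0.004 and 0.013 m); the robot touches nothing.
It fails at once if the gripper or arm touches the hot lid (contact force between any of the fingers, the arm and lid above 0.5 N).
It fails at once if the lid is tipped by more than 0.4 rad (23 degrees) (angle between lid's own z axis and vertical above 0.4 rad).
It fails at once if the lid is dropped or flung (faster than 0.8 m/s) (linear speed of lid above 0.8 m/s).
It fails at once if a bystander is moved by more than 40 mm (distance of any of tub, batten, spatula, offcut, block from where it was at the start of the episode above 0.04 m).
Of bar1, bar2, bar3 only 1 to 3 are there at a start; the rules pass over those that are not, and their reading is None.
At some moment in a run one of panel, bar1, bar2, bar3 may be knocked a few centimetres aside while the robot is not near it.
It also fails if it takes over 210 s, if anything falls off the work surface, if the arm or the gripper's body presses on something with over 40 N, if the wrist force passes 120 N, or if a joint passes its speed limit or range.

## Working session

There is one attempt and no reset: what is moved stays moved. The work goes in short steps, Python scripts to look and compute and a tool call to move; the robot and the scene stay as the last step left them, time stands still between calls to the robot, and variables do not carry over. Pictures are saved under pics/ and viewed, and the job is handed in when it is done.

Besides the shell and the picture viewer there is one more tool, called after ">>>" as name(argument=value, ...) on one line, values as JSON. carry_out: Moves the arm, as the interface text tells. Its arguments: {"type":"object","properties":{"travel":{"type":"array"},"turn":{"type":"array"},"fingers":{"type":"array"}},"required":["travel","turn","fingers"]}

```bash
ls; mkdir -p pics
python3 - <<'E'
from plant import telemetry, read_camera, env
import cv2,numpy as np
s=telemetry.get_state()
for k in s: print(k,s[k])
for n in("top","scene"):
    c=read_camera(n); cv2.imwrite(f"pics/{n}0.png",c["frame"][:,:,::-1])
    print(n,c["fx"],c["fy"],c["cx"],c["cy"],c["eye"],c["rotation"],[k for k in c])
E
```

```text
pics
time_s 0.0
joints [-1.35856904  0.43524971  0.02494557  1.57410784 -0.01162117  1.13398387
 -0.07507989]
dq [ 0.00168897 -0.00023296 -0.00030106 -0.00244796 -0.00086931 -0.00030099
  0.00139549]
tau [-2.35045318e-04 -6.67851520e+01  9.84890722e-01 -3.14450276e+01
 -6.04215777e-02  4.33290994e-02  1.69922187e-04]
tcp_pos [0.19341006 0.59379666 0.23692387]
orientation [[-9.50839390e-01  3.09684205e-01 -3.85746017e-04]
 [ 3.09684423e-01  9.50838122e-01 -1.55681585e-03]
 [-1.15339259e-04 -1.59974136e-03 -9.99998714e-01]]
wrist_force [-0.52158312 -0.60742532 -0.2739074 ]
wrist_torque [ 0.04152523 -0.03268527  0.00557582]
width 0.9983976985827652
top 456.88081973152856 456.88081973152856 322.7762452982539 232.69793228522676 [ 0.33830288 -0.02001354  0.94944869] [[-0.02305705  0.97627869 -0.21528651]
 [-0.9997329  -0.02285647  0.00342151]
 [-0.00158035  0.2153079   0.97654494]] ['frame', 'depth', 'fx', 'fy', 'cx', 'cy', 'eye', 'rotation']
scene 576.9026010393362 576.9026010393362 306.7881671827845 241.58877983813056 [ 1.61325969 -0.26612408  0.80162111] [[ 0.18662143 -0.51800124  0.83477371]
 [ 0.98237817  0.08950675 -0.16407826]
 [ 0.01027486  0.85068399  0.52557699]] ['frame', 'depth', 'fx', 'fy', 'cx', 'cy', 'eye', 'rotation']
```

View pics/top0.png

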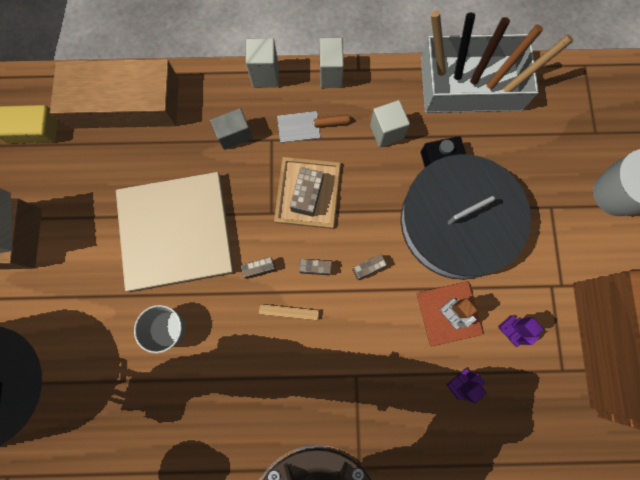

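View pics/scene0.png

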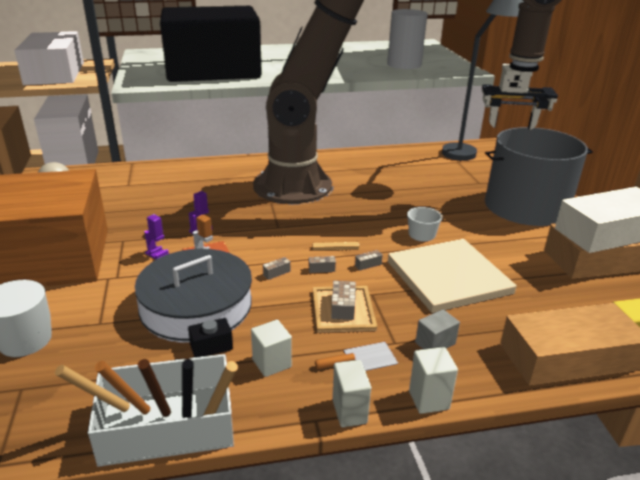

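The top view shows the pot and lid at (466,217), with the rest and lifter at (455,313). The slab is at (175,230), the frame and panel at (308,192), and the three bars at (258,268), (316,267) and (370,267). Next I'll measure these with the depth data.

```bash
cat > h.py <<'E'
from plant import telemetry, read_camera, env
import cv2,numpy as np
def cloud(c):
    v,u=np.mgrid[0:480,0:640]; d=c["depth"]
    p=np.stack([(u-c["cx"])/c["fx"]*d,-(v-c["cy"])/c["fy"]*d,-d],-1)
    return p@np.array(c["rotation"]).T+np.array(c["eye"])
def proj(c,P):
    q=(np.atleast_2d(P)-c["eye"])@np.array(c["rotation"])
    return np.stack([c["cx"]+c["fx"]*q[:,0]/-q[:,2],c["cy"]-c["fy"]*q[:,1]/-q[:,2]],-1)
def rect(pts):
    (cx,cy),(w,h),a=cv2.minAreaRect((pts[:,:2]*1000).astype(np.float32))
    return f"c=({cx:.0f},{cy:.0f}) {w:.0f}x{h:.0f} a={a:.0f} n={len(pts)} z={np.median(pts[:,2])*1000:.0f}"
def blobs(c,lo,hi,roi=None,minn=40):
    W=cloud(c); m=(c["depth"]>0)&(W[...,2]>lo)&(W[...,2]<hi)
    if roi: m&=(W[...,0]>roi[0])&(W[...,0]<roi[1])&(W[...,1]>roi[2])&(W[...,1]<roi[3])
    n,l,s,ce=cv2.connectedComponentsWithStats(m.astype(np.uint8))
    return [(W[l==i],ce[i],s[i]) for i in range(1,n) if s[i][4]>=minn]
E
python3 - <<'E'
from h import *
for n in("top","scene"):
    c=read_camera(n); W=cloud(c); np.savez(f"{n}0.npz",**c)
    g=(W[...,2]<.012)&(W[...,2]>-.02)&(abs(W[...,1])<.15)&(W[...,0]>.3)&(W[...,0]<.7)
    print(n,"bench z",np.percentile(W[g][:,2],[5,50,95]))
    for lo,hi in((.004,.013),(.02,.034),(.03,.06),(.06,.09),(.09,.13)):
        print(lo,hi)
        for p,ce,s in blobs(c,lo,hi,(.2,.8,-.5,.45)): print("  ",ce.round(),rect(p))
E
```

```text
top bench z [-0.00279955  0.00017339  0.00711735]
0.004 0.013
   [313. 128.] c=(787,-8) 24x36 a=39 n=47 z=6
   [237. 143.] c=(753,160) 5x67 a=22 n=59 z=9
   [307. 193.] c=(639,8) 128x151 a=83 n=2289 z=7
   [410. 242.] c=(525,-207) 140x24 a=22 n=109 z=10
   [446. 314.] c=(373,-276) 110x110 a=11 n=2161 z=8
   [288. 312.] c=(382,51) 120x22 a=83 n=447 z=11
   [163. 329.] c=(355,303) 69x59 a=9 n=521 z=5
   [510. 331.] c=(336,-403) 52x37 a=38 n=229 z=8
   [458. 380.] c=(241,-286) 24x52 a=37 n=194 z=8
0.02 0.034
   [385. 136.] c=(755,-162) 78x40 a=65 n=101 z=27
   [236. 139.] c=(754,161) 4x70 a=22 n=101 z=27
   [172. 231.] c=(557,289) 221x221 a=9 n=10868 z=25
   [302. 211.] c=(589,21) 49x5 a=80 n=42 z=26
   [423. 254.] c=(496,-232) 167x34 a=41 n=139 z=27
   [369. 266.] c=(470,-116) 26x64 a=24 n=409 z=30
   [257. 267.] c=(474,112) 26x63 a=14 n=422 z=30
   [315. 266.] c=(473,-5) 64x26 a=84 n=413 z=30
   [447. 305.] c=(389,-271) 8x35 a=37 n=58 z=22
   [150. 329.] c=(354,314) 76x44 a=5 n=182 z=28
0.03 0.06
   [230. 128.] c=(775,169) 51x70 a=21 n=550 z=58
   [386. 132.] c=(757,-160) 82x42 a=62 n
[... 2981 characters left out ...]
8,170) 44x82 a=4 n=442 z=55
   [255. 349.] c=(780,-201) 43x3 a=19 n=107 z=46
   [286. 352.] c=(797,-144) 5x19 a=11 n=87 z=45
0.06 0.09
   [199. 208.] c=(240,-291) 27x52 a=35 n=165 z=72
   [155. 232.] c=(343,-406) 53x23 a=57 n=156 z=74
   [203. 235.] c=(375,-287) 56x27 a=48 n=174 z=72
   [192. 284.] c=(567,-310) 252x249 a=10 n=6309 z=74
   [439. 320.] c=(778,169) 49x71 a=16 n=278 z=61
   [209. 325.] c=(713,-283) 29x29 a=65 n=127 z=64
   [270. 333.] c=(776,-171) 64x60 a=18 n=671 z=80
0.09 0.13
   [199. 197.] c=(235,-283) 33x33 a=34 n=143 z=105
   [153. 221.] c=(346,-399) 35x27 a=40 n=163 z=106
   [203. 223.] c=(382,-279) 35x27 a=33 n=203 z=110
   [191. 265.] c=(569,-309) 13x90 a=25 n=267 z=115
```

```bash
cat >> h.py <<'E'
from scipy.spatial.transform import Rotation as Rn
def Rt(th):
    t=np.radians(th); c,s=np.cos(t),np.sin(t)
    return np.array([[-s,c,0],[c,s,0],[0,0,-1.]])
def go(*T):
    """print travel/turn from the present pose to targets (x,y,z mm, jaw angle deg)"""
    s=telemetry.get_state(); R=np.array(s["orientation"]); p=np.array(s["tcp_pos"])
    print("t=%.1f"%s["time_s"],"tcp",(p*1000).round(1),"th %.1f"%np.degrees(np.arctan2(R[1,1],R[0,1])),"w %.2f"%s["width"],"F",np.round(s["wrist_force"],1), "q",np.round(s["joints"],2))
    for t in T:
        d=(np.array(t[:3])/1000-p)@R*100
        r=Rn.from_matrix(R.T@Rt(t[3])).as_rotvec()
        print(t,"travel",d.round(2),"turn",r.round(3), "rows>=%d"%np.ceil(max(np.linalg.norm(d)/4.17,np.degrees(np.linalg.norm(r))/7.16)))
E
python3 - <<'E'
from h import *
for n in("top","scene"):
    c=dict(np.load(n+"0.npz"))
    print(n)
    for p,ce,s in blobs(c,.112,.125,(.3,.45,-.33,-.22)): print(" grip top",rect(p))
    for p,ce,s in blobs(c,.104,.125,(.45,.65,-.4,-.2)):
        v=np.linalg.svd(p[:,:2]-p[:,:2].mean(0))[2][0]; print(" bar",rect(p),np.degrees(np.arctan2(v[1],v[0])))
    W=cloud(c)
    q=W[(W[...,0]<.4)&(W[...,1]>.3)&(W[...,2]>.05)]; print("left back",np.percentile(q,[0,5,50,95,100],axis=0).round(2).tolist())
go((194,500,350,72),(378,-279,220,-53),(378,-279,92,-53))
E
```

```text
top
 grip top c=(379,-279) 30x24 a=38 n=230 z=119
 bar c=(565,-309) 10x88 a=26 n=247 z=117 116.07956877882559
left back [[0.17, 0.3, 0.05], [0.19, 0.33, 0.05], [0.27, 0.55, 0.08], [0.36, 0.57, 0.11], [0.4, 0.6, 0.17]]
scene
 grip top c=(382,-280) 32x25 a=43 n=93 z=119
 bar c=(568,-310) 12x89 a=25 n=216 z=117 -63.51903025372931
left back [[-1.64, 0.3, 0.05], [-1.58, 0.39, 0.07], [-0.52, 0.68, 0.19], [0.36, 1.44, 0.47], [0.4, 1.6, 0.57]]
t=0.2 tcp [193.5 594.  237.3] th 72.0 w 1.00 F [-0.1  0.1  0.2] q [-1.36  0.43  0.02  1.57 -0.01  1.13 -0.08]
(194, 500, 350, 72) travel [ -2.96  -8.93 -11.27] turn [-0.001  0.    -0.001] rows>=4
(378, -279, 220, -53) travel [-44.59 -77.29   1.8 ] turn [-0.000e+00  1.000e-03  2.181e+00] rows>=22
(378, -279, 92, -53) travel [-44.58 -77.28  14.6 ] turn [-0.000e+00  1.000e-03  2.181e+00] rows>=22
```

Run:
```python
from h import *
go((194,594,340,72),(480,300,330,32),(560,0,300,0),(480,-200,250,-35),(380,-279,200,-52))
```

```text
t=0.2 tcp [193.5 594.  237.3] th 72.0 w 1.00 F [-0.1  0.1  0.2] q [-1.36  0.43  0.02  1.57 -0.01  1.13 -0.08]
(194, 594, 340, 72) travel [-5.000e-02  1.000e-02 -1.027e+01] turn [-0.001  0.    -0.001] rows>=3
(480, 300, 330, 32) travel [-36.35 -19.09  -9.25] turn [-0.001  0.     0.697] rows>=11
(560, 0, 300, 0) travel [-53.25 -45.13  -6.23] turn [-1.000e-03  1.000e-03  1.256e+00] rows>=17
(480, -200, 250, -35) travel [-51.84 -66.62  -1.21] turn [-1.000e-03  1.000e-03  1.867e+00] rows>=21
(380, -279, 200, -52) travel [-44.78 -77.23   3.8 ] turn [-0.000e+00  1.000e-03  2.163e+00] rows>=22
```

>>> carry_out(travel=[[0,0,-5],[0,0,-10],[-8,-4,-10],[-12,-6,-10],[-16,-8,-10],[-20,-10,-10],[-24,-12.5,-10],[-28,-14.5,-10],[-32,-17,-10],[-36,-19,-9.5],[-38,-22,-9],[-40,-25,-8.5],[-42,-28,-8],[-44,-31,-7.7],[-46,-34,-7.4],[-48,-37,-7.1],[-50,-40,-6.8],[-52,-43,-6.5],[-53,-45,-6.2],[-53,-45,-6.2]], turn=[[0,0,0],[0,0,0],[0,0,0.1],[0,0,0.2],[0,0,0.3],[0,0,0.4],[0,0,0.5],[0,0,0.55],[0,0,0.6],[0,0,0.7],[0,0,0.76],[0,0,0.82],[0,0,0.88],[0,0,0.94],[0,0,1.0],[0,0,1.06],[0,0,1.12],[0,0,1.18],[0,0,1.25],[0,0,1.25]], fingers=[100,100,100,100,100,100,100,100,100,100,100,100,100,100,100,100,80,80,70,60])

```text
time_s: 1.87
tcp_pos: [0.5583, -0.0063, 0.2996]
orientation: [[0.007, 1.0, 0.0], [1.0, -0.007, -0.004], [-0.004, 0.0, -1.0]]
wrist_force: [-1.1, -1.3, 0.1]
width: 0.758
```

Run:
```python
from h import *
go((480,-200,250,-35),(380,-279,180,-52),(380,-279,92,-52))
```

```text
t=1.9 tcp [558.3  -6.3 299.6] th -0.4 w 0.76 F [-1.1 -1.3  0.1] q [-0.52  0.3   0.57  1.68 -0.16  1.21  0.08]
(480, -200, 250, -35) travel [-19.41  -7.69   5.03] turn [0.002 0.004 0.603] rows>=6
(380, -279, 180, -52) travel [-27.35 -17.63  12.05] turn [0.002 0.003 0.9  ] rows>=9
(380, -279, 92, -52) travel [-27.32 -17.64  20.85] turn [0.002 0.003 0.9  ] rows>=10
```

>>> carry_out(travel=[[-4,-1.5,1],[-8,-3,2],[-12,-4.6,3],[-16,-6.2,4],[-19.5,-7.7,5],[-22,-11,7.3],[-25,-14.5,9.7],[-27.35,-17.65,12],[-27.35,-17.65,12],[-27.35,-17.65,12],[-27.35,-17.65,12]], turn=[[0,0,0.12],[0,0,0.24],[0,0,0.36],[0,0,0.48],[0,0,0.6],[0,0,0.7],[0,0,0.8],[0.002,0.003,0.9],[0.002,0.003,0.9],[0.002,0.003,0.9],[0.002,0.003,0.9]], fingers=[60,60,60,60,60,60,60,60,60,60,60])

```text
time_s: 2.78
tcp_pos: [0.3821, -0.2726, 0.1793]
orientation: [[0.781, 0.624, -0.002], [0.624, -0.781, 0.004], [0.001, -0.004, -1.0]]
wrist_force: [0.6, 0.8, 0.9]
width: 0.601
```

Run:
```python
from h import *
go((380,-279,92,-52))
c=read_camera("scene"); cv2.imwrite("pics/s1.png",cv2.resize(c["frame"][150:300,100:300,::-1],None,fx=4,fy=4))
```

```text
t=2.8 tcp [ 382.1 -272.6  179.3] th -51.4 w 0.60 F [0.6 0.8 0.9] q [-0.14  0.31  0.82  2.06 -0.29  0.9  -0.05]
(380, -279, 92, -52) travel [-0.57  0.41  8.73] turn [-0.004 -0.001  0.011] rows>=3
```

View pics/s1.png

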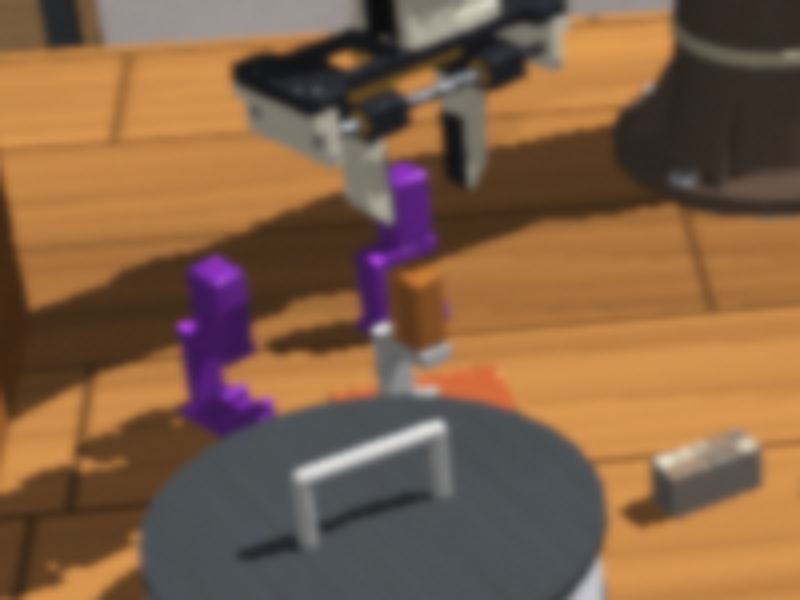

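>>> carry_out(travel=[[-0.5,0.4,2],[-0.5,0.4,4],[-0.5,0.4,4],[-0.5,0.4,4]], turn=[[-0.004,0,0.01],[-0.004,0,0.01],[-0.004,0,0.01],[-0.004,0,0.01]], fingers=[60,60,60,60])

```text
time_s: 3.17
tcp_pos: [0.3825, -0.2775, 0.1398]
orientation: [[0.785, 0.62, 0.001], [0.62, -0.785, 0.001], [0.001, -0.0, -1.0]]
wrist_force: [0.2, -0.9, 1.0]
width: 0.598
```

Run:
```python
from h import *
go((380,-279,92,-52))
```

```text
t=3.2 tcp [ 382.5 -277.5  139.8] th -51.7 w 0.60 F [ 0.2 -0.9  1. ] q [-0.08  0.37  0.78  2.1  -0.37  0.81  0.02]
(380, -279, 92, -52) travel [-0.3  -0.04  4.78] turn [-0.    -0.001  0.005] rows>=2
```

>>> carry_out(travel=[[-0.3,0,1.6],[-0.3,0,3.2],[-0.3,0,4.8],[-0.3,0,4.8],[-0.3,0,4.8],[-0.3,0,4.8],[-0.3,0,4.8],[-0.3,0,4.8],[-0.3,0,4.8],[-0.3,0,4.8],[-0.3,0,4.8]], turn=[[0,0,0],[0,0,0.005],[0,0,0.005],[0,0,0.005],[0,0,0.005],[0,0,0.005],[0,0,0.005],[0,0,0.005],[0,0,0.005],[0,0,0.005],[0,0,0.005]], fingers=[60,60,60,60,15,15,15,15,15,15,15])

```text
time_s: 4.08
tcp_pos: [0.38, -0.2803, 0.0922]
orientation: [[0.789, 0.615, 0.003], [0.615, -0.789, 0.0], [0.003, 0.002, -1.0]]
wrist_force: [-1.6, 1.4, 5.9]
width: 0.261
```

Run:
```python
from h import *
go((380,-279,190,-52))
```

```text
t=4.1 tcp [ 380.  -280.3   92.2] th -52.1 w 0.26 F [-1.6  1.4  5.9] q [-0.01  0.45  0.71  2.14 -0.46  0.7   0.1 ]
(380, -279, 190, -52) travel [ 0.1  -0.09 -9.78] turn [ 0.002 -0.003 -0.001] rows>=3
```

Run:
```python
from h import *
go((380,-279,230,-52),(498,-342,230,-64),(498,-342,168,-64))
```

```text
t=4.1 tcp [ 380.  -280.3   92.2] th -52.1 w 0.26 F [-1.6  1.4  5.9] q [-0.01  0.45  0.71  2.14 -0.46  0.7   0.1 ]
(380, -279, 230, -52) travel [  0.11  -0.08 -13.78] turn [ 0.002 -0.003 -0.001] rows>=4
(498, -342, 230, -64) travel [  5.55  12.14 -13.74] turn [ 0.001 -0.003  0.208] rows>=5
(498, -342, 168, -64) travel [ 5.53 12.13 -7.54] turn [ 0.001 -0.003  0.208] rows>=4
```

>>> carry_out(travel=[[0,0,-1],[0,0,-3],[0,0,-6],[0,0,-9],[0,0,-12],[0,0,-14],[1,2,-14],[2,4,-14],[3,6,-14],[4,8,-14],[5,10,-14],[5.5,12.1,-13.7],[5.5,12.1,-13.7],[5.5,12.1,-13.7],[5.5,12.1,-13.7],[5.5,12.1,-13.7]], turn=[[0,0,0],[0,0,0],[0,0,0],[0,0,0],[0,0,0],[0,0,0],[0,0,0.04],[0,0,0.08],[0,0,0.12],[0,0,0.16],[0,0,0.2],[0,-0.003,0.208],[0,-0.003,0.208],[0,-0.003,0.208],[0,-0.003,0.208],[0,-0.003,0.208]], fingers=[15,15,15,15,15,15,15,15,15,15,15,15,15,15,15,15])

```text
time_s: 5.42
tcp_pos: [0.4961, -0.3416, 0.2292]
orientation: [[0.899, 0.438, -0.001], [0.438, -0.899, -0.001], [-0.001, 0.0, -1.0]]
wrist_force: [-0.8, -0.2, -1.8]
width: 0.259
```

Run:
```python
from h import *
go((498,-342,168,-64))
c=read_camera("scene"); cv2.imwrite("pics/s2.png",cv2.resize(c["frame"][150:300,100:300,::-1],None,fx=4,fy=4))
```

```text
t=5.4 tcp [ 496.1 -341.6  229.2] th -64.0 w 0.26 F [-0.8 -0.2 -1.8] q [-0.06  0.5   0.86  1.69 -0.41  1.14 -0.2 ]
(498, -342, 168, -64) travel [0.16 0.12 6.12] turn [ 0.     0.001 -0.001] rows>=2
```

View pics/s2.png

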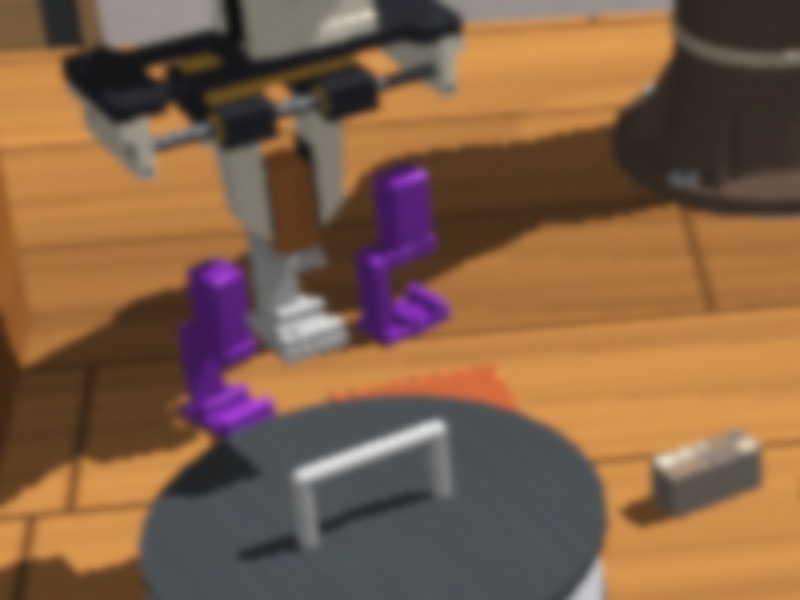

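The lifter is held upright and faces square to the loop bar. Next I'll lower it to the insertion height.

>>> carry_out(travel=[[0.1,0.1,2],[0.15,0.1,4],[0.15,0.1,5.5],[0.15,0.1,6.1],[0.15,0.1,6.1],[0.15,0.1,6.1],[0.15,0.1,6.1]], turn=[[0,0,0],[0,0,0],[0,0,0],[0,0,0],[0,0,0],[0,0,0],[0,0,0]], fingers=[15,15,15,15,15,15,15])

```text
time_s: 6.05
tcp_pos: [0.4991, -0.3427, 0.1691]
orientation: [[0.899, 0.438, 0.001], [0.438, -0.899, -0.002], [-0.0, 0.002, -1.0]]
wrist_force: [0.3, -0.6, -1.9]
width: 0.259
```

Run:
```python
from h import *
go((566,-309.5,168,-64))
c=read_camera("scene"); cv2.imwrite("pics/s3.png",cv2.resize(c["frame"][150:300,100:300,::-1],None,fx=4,fy=4))
W=cloud(c); m=(W[...,0]>.44)&(W[...,0]<.58)&(W[...,1]>-.4)&(W[...,1]<-.29)&(W[...,2]>.076)&(W[...,2]<.13)
p=W[m]; a=np.radians(26); o=np.array([.496,-.342])
l=(p[:,:2]-o)@np.array([[np.cos(a),-np.sin(a)],[np.sin(a),np.cos(a)]])
s=l[:,0]<.03
print(len(p), "lifter low part local x,y,z", np.percentile(np.c_[l[s],p[s,2]],[0,5,50,95,100],axis=0).round(3).tolist())
```

```text
t=6.0 tcp [ 499.1 -342.7  169.1] th -64.0 w 0.26 F [ 0.3 -0.6 -1.9] q [-0.02  0.57  0.81  1.75 -0.47  1.03 -0.16]
(566, -309.5, 168, -64) travel [ 7.47 -0.05  0.11] turn [ 0.002  0.    -0.   ] rows>=2
529 lifter low part local x,y,z [[-0.035, -0.077, 0.076], [-0.028, -0.02, 0.077], [-0.007, -0.005, 0.097], [0.021, 0.016, 0.12], [0.027, 0.055, 0.129]]
```

View pics/s3.png

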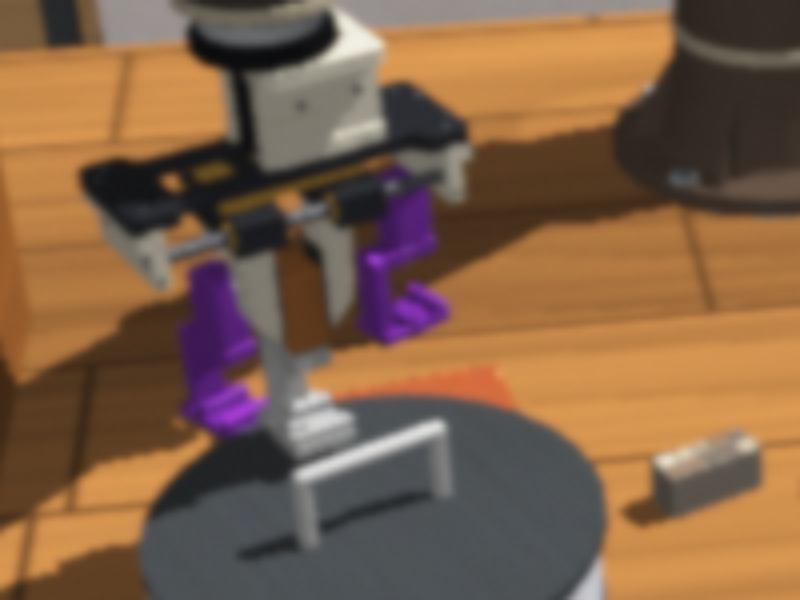

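>>> carry_out(travel=[[0.7,0,0],[1.5,0,0.1],[2.3,0,0.1],[3.1,0,0.1],[3.9,0,0.1],[4.7,0,0.1],[5.5,0,0.1],[6.3,0,0.1],[7.0,0,0.1],[7.4,0,0.1],[7.4,0,0.1],[7.4,0,0.1],[7.4,0,0.1]], turn=[[0,0,0],[0,0,0],[0,0,0],[0,0,0],[0,0,0],[0,0,0],[0,0,0],[0,0,0],[0,0,0],[0,0,0],[0,0,0],[0,0,0],[0,0,0]], fingers=[15,15,15,15,15,15,15,15,15,15,15,15,15])

```text
time_s: 7.18
tcp_pos: [0.5648, -0.3102, 0.1669]
orientation: [[0.899, 0.438, -0.001], [0.438, -0.899, -0.001], [-0.001, 0.001, -1.0]]
wrist_force: [0.2, -0.2, -2.7]
width: 0.264
```

Run:
```python
from h import *
go((566,-309.5,185,-64),(566,-309.5,285,-64))
c=read_camera("scene"); cv2.imwrite("pics/s4.png",cv2.resize(c["frame"][150:300,100:300,::-1],None,fx=4,fy=4))
for p,ce,s in blobs(c,.108,.125,(.45,.65,-.4,-.2)): print(rect(p))
```

```text
t=7.2 tcp [ 564.8 -310.2  166.9] th -64.0 w 0.26 F [ 0.2 -0.2 -2.7] q [-0.08  0.63  0.8   1.65 -0.5   1.07 -0.25]
(566, -309.5, 185, -64) travel [ 0.14 -0.01 -1.81] turn [ 0.001  0.001 -0.001] rows>=1
(566, -309.5, 285, -64) travel [  0.12  -0.   -11.81] turn [ 0.001  0.001 -0.001] rows>=3
c=(542,-324) 13x17 a=15 n=46 z=116
c=(568,-309) 12x90 a=26 n=200 z=117
```

View pics/s4.png

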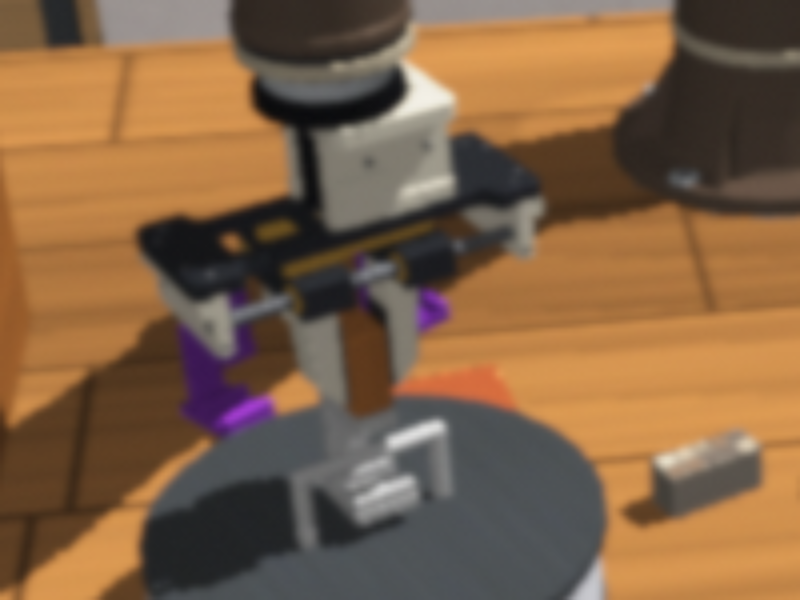

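>>> carry_out(travel=[[0.1,0,-0.5],[0.1,0,-1],[0.1,0,-1.3],[0.1,0,-1.6],[0.1,0,-1.8],[0.1,0,-2.0],[0.1,0,-2.2],[0.1,0,-2.4],[0.1,0,-2.7],[0.1,0,-3.0],[0.1,0,-3.0],[0.1,0,-3.0]], turn=[[0,0,0],[0,0,0],[0,0,0],[0,0,0],[0,0,0],[0,0,0],[0,0,0],[0,0,0],[0,0,0],[0,0,0],[0,0,0],[0,0,0]], fingers=[15,15,15,15,15,15,15,15,15,15,15,15])

```text
time_s: 8.23
tcp_pos: [0.5663, -0.3094, 0.197]
orientation: [[0.899, 0.438, -0.0], [0.438, -0.899, -0.001], [-0.001, 0.001, -1.0]]
wrist_force: [-0.9, -0.5, -6.2]
width: 0.26
```

Run:
```python
from h import *
go((566,-309.5,285,-64))
c=read_camera("scene"); cv2.imwrite("pics/s5.png",cv2.resize(c["frame"][150:350,100:300,::-1],None,fx=3,fy=3))
W=cloud(c); m=(np.hypot(W[...,0]-.566,W[...,1]+.31)<.12)&(W[...,2]>.06)&(W[...,2]<.1)
p=W[m]; A=np.c_[p[:,:2]-[.566,-.31],np.ones(len(p))]
for _ in range(4):
    x=np.linalg.lstsq(A,p[:,2],rcond=None)[0]; r=p[:,2]-A@x; k=abs(r)<.004; A=A[k];p=p[k]
print("lid plane",x)
```

```text
t=8.2 tcp [ 566.3 -309.4  197. ] th -64.0 w 0.26 F [-0.9 -0.5 -6.2] q [-0.09  0.6   0.82  1.62 -0.47  1.13 -0.27]
(566, -309.5, 285, -64) travel [-0.04  0.01 -8.8 ] turn [ 0.001  0.001 -0.   ] rows>=3
lid plane [-5.05390498e-03  6.32745729e-05  8.52001082e-02]
```

View pics/s5.png

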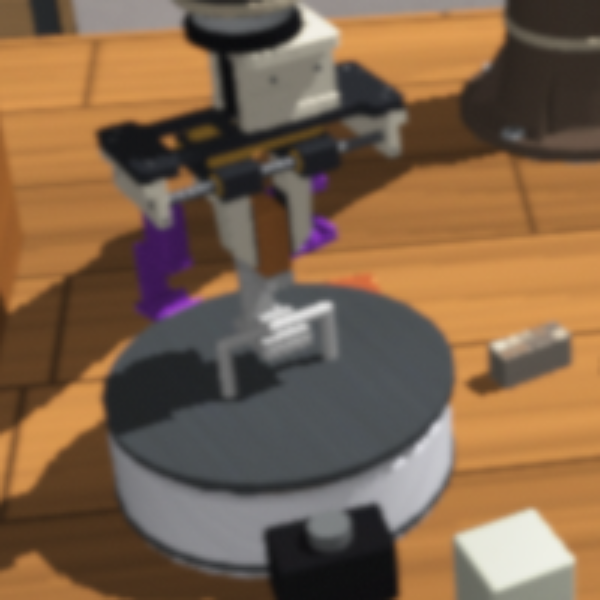

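Run:
```python
from h import *
go((566,-309,290,-64),(600,-150,290,-50),(610,0,290,-37),(590,150,290,-23),(557,289,290,-10))
```

```text
t=8.3 tcp [ 566.2 -309.3  196.8] th -64.0 w 0.26 F [ 0.2 -0.2 -6.2] q [-0.09  0.6   0.82  1.62 -0.47  1.13 -0.27]
(566, -309, 290, -64) travel [-0.01 -0.03 -9.32] turn [ 0.001  0.001 -0.   ] rows>=3
(600, -150, 290, -50) travel [ 10.01 -12.83  -9.34] turn [ 0.001  0.001 -0.244] rows>=5
(610, 0, 290, -37) travel [ 17.49 -25.87  -9.36] turn [ 0.001  0.001 -0.471] rows>=8
(590, 150, 290, -23) travel [ 22.26 -40.23  -9.38] turn [ 0.     0.001 -0.716] rows>=12
(557, 289, 290, -10) travel [ 25.39 -54.17  -9.39] turn [ 0.     0.001 -0.943] rows>=15
```

>>> carry_out(travel=[[0,0,-0.4],[0,0,-1.2],[0,0,-2.2],[0,0,-3.2],[0,0,-4.2],[0,0,-5.2],[0,0,-6.2],[0,0,-7.2],[0,0,-8.2],[0,0,-9],[0,0,-9.3],[0,0,-9.3],[0,0,-9.3]], turn=[[0,0,0],[0,0,0],[0,0,0],[0,0,0],[0,0,0],[0,0,0],[0,0,0],[0,0,0],[0,0,0],[0,0,0],[0,0,0],[0,0,0],[0,0,0]], fingers=[15,15,15,15,15,15,15,15,15,15,15,15,15])

```text
time_s: 9.37
tcp_pos: [0.5662, -0.3091, 0.2896]
orientation: [[0.899, 0.438, -0.001], [0.438, -0.899, -0.001], [-0.001, 0.001, -1.0]]
wrist_force: [0.4, -0.1, -6.6]
width: 0.259
```

Run:
```python
from h import *
go((600,-150,290,-50),(610,0,290,-37),(590,150,290,-23),(557,289,290,-10))
c=read_camera("scene"); cv2.imwrite("pics/s6.png",c["frame"][:,:,::-1])
```

```text
t=9.4 tcp [ 566.2 -309.1  289.6] th -64.0 w 0.26 F [ 0.4 -0.1 -6.6] q [-0.12  0.53  0.87  1.49 -0.41  1.31 -0.33]
(600, -150, 290, -50) travel [ 10.01 -12.82  -0.06] turn [ 0.     0.001 -0.244] rows>=4
(610, 0, 290, -37) travel [ 17.49 -25.86  -0.07] turn [ 0.     0.001 -0.471] rows>=8
(590, 150, 290, -23) travel [ 22.26 -40.22  -0.09] turn [ 0.     0.001 -0.716] rows>=12
(557, 289, 290, -10) travel [ 25.39 -54.16  -0.1 ] turn [ 0.     0.001 -0.943] rows>=15
```

View pics/s6.png

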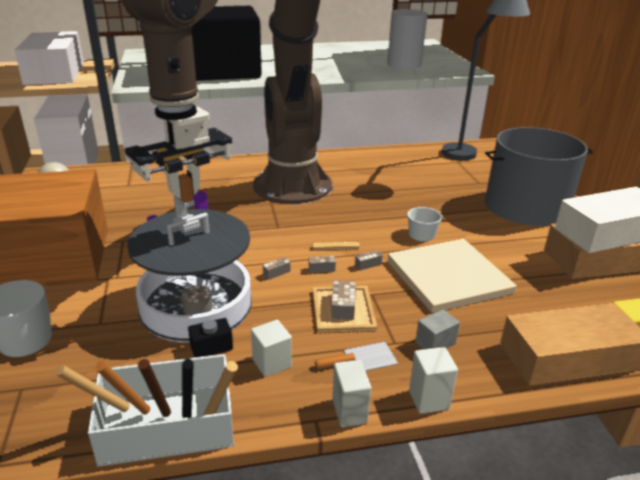

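>>> carry_out(travel=[[0.3,-0.4,0],[0.9,-1.2,0],[1.8,-2.3,0],[2.8,-3.6,0],[3.9,-5,0],[5,-6.4,0],[6.1,-7.8,0],[7.2,-9.2,0],[8.3,-10.6,0],[9.3,-12,0],[10.2,-13.4,0],[11.1,-14.9,0],[12,-16.4,0],[12.9,-17.9,0],[13.8,-19.4,0],[14.7,-20.9,0],[15.6,-22.4,0],[16.4,-23.8,0],[17.1,-25,0],[17.5,-25.8,0]], turn=[[0,0,0],[0,0,-0.02],[0,0,-0.04],[0,0,-0.065],[0,0,-0.09],[0,0,-0.115],[0,0,-0.14],[0,0,-0.165],[0,0,-0.19],[0,0,-0.215],[0,0,-0.24],[0,0,-0.265],[0,0,-0.29],[0,0,-0.32],[0,0,-0.35],[0,0,-0.38],[0,0,-0.41],[0,0,-0.435],[0,0,-0.455],[0,0,-0.47]], fingers=[15,15,15,15,15,15,15,15,15,15,15,15,15,15,15,15,15,15,15,15])

```text
time_s: 11.08
tcp_pos: [0.6107, 0.0021, 0.2892]
orientation: [[0.6, 0.8, -0.001], [0.8, -0.6, -0.001], [-0.001, -0.0, -1.0]]
wrist_force: [0.7, -0.6, -6.1]
width: 0.261
```

Run:
```python
from h import *
go((610,0,290,-37),(590,150,290,-23),(557,289,290,-10))
```

```text
t=11.1 tcp [610.7   2.1 289.2] th -36.9 w 0.26 F [ 0.7 -0.6 -6.1] q [-0.59  0.43  0.75  1.58 -0.3   1.25 -0.44]
(610, 0, 290, -37) travel [-0.21  0.07 -0.08] turn [-0.     0.001  0.002] rows>=1
(590, 150, 290, -23) travel [ 10.6  -10.53  -0.08] turn [-0.     0.001 -0.242] rows>=4
(557, 289, 290, -10) travel [ 19.74 -21.51  -0.09] turn [-0.     0.001 -0.469] rows>=8
```

>>> carry_out(travel=[[0.3,-0.3,0],[1,-1,0],[2,-2,0],[3.1,-3.1,0],[4.3,-4.3,0],[5.5,-5.5,0],[6.7,-6.7,0],[7.9,-7.9,0],[9.1,-9.1,0],[10.3,-10.3,0],[11.4,-11.5,0],[12.5,-12.8,0],[13.6,-14.1,0],[14.7,-15.4,0],[15.8,-16.7,0],[16.9,-18,0],[18,-19.3,0],[18.9,-20.4,0],[19.5,-21.2,0],[19.75,-21.5,0]], turn=[[0,0,0],[0,0,-0.02],[0,0,-0.04],[0,0,-0.065],[0,0,-0.09],[0,0,-0.115],[0,0,-0.14],[0,0,-0.165],[0,0,-0.19],[0,0,-0.215],[0,0,-0.24],[0,0,-0.265],[0,0,-0.29],[0,0,-0.32],[0,0,-0.35],[0,0,-0.38],[0,0,-0.41],[0,0,-0.435],[0,0,-0.455],[0,0,-0.47]], fingers=[15,15,15,15,15,15,15,15,15,15,15,15,15,15,15,15,15,15,15,15])

```text
time_s: 12.75
tcp_pos: [0.5571, 0.289, 0.2888]
orientation: [[0.172, 0.985, -0.001], [0.985, -0.172, -0.001], [-0.001, -0.001, -1.0]]
wrist_force: [0.1, 0.9, -6.2]
width: 0.258
```

Run:
```python
from h import *
go((557,289,170,-10),(557,289,151,-10),(557,289,136,-10))
c=read_camera("scene"); cv2.imwrite("pics/s7.png",c["frame"][:,:,::-1])
```

```text
t=12.8 tcp [557.1 289.  288.8] th -9.9 w 0.26 F [ 0.1  0.9 -6.2] q [-0.95  0.44  0.58  1.52 -0.25  1.26 -0.51]
(557, 289, 170, -10) travel [ 1.000e-02 -0.000e+00  1.188e+01] turn [-0.001  0.001  0.002] rows>=3
(557, 289, 151, -10) travel [1.000e-02 0.000e+00 1.378e+01] turn [-0.001  0.001  0.002] rows>=4
(557, 289, 136, -10) travel [1.000e-02 0.000e+00 1.528e+01] turn [-0.001  0.001  0.002] rows>=4
```

View pics/s7.png

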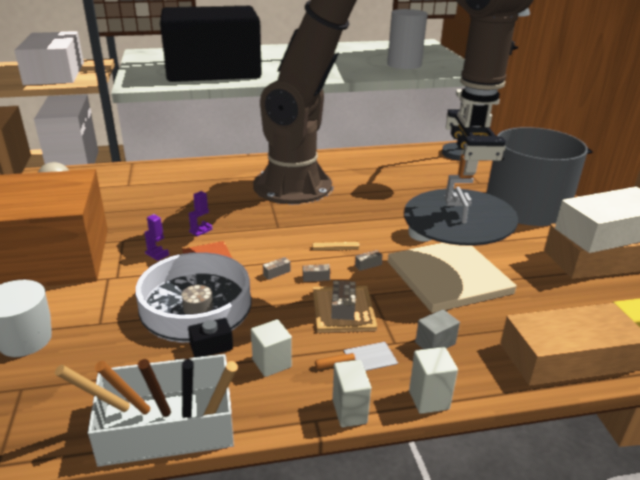

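>>> carry_out(travel=[[0,0,0.5],[0,0,1.5],[0,0,2.7],[0,0,4],[0,0,5.3],[0,0,6.6],[0,0,7.9],[0,0,9.2],[0,0,10.4],[0,0,11.4],[0,0,12.2],[0,0,12.7],[0,0,13.1],[0,0,13.4],[0,0,13.7],[0,0,14],[0,0,14.5],[0,0,15],[0,0,15.3],[0,0,15.3]], turn=[[0,0,0],[0,0,0],[0,0,0],[0,0,0],[0,0,0],[0,0,0],[0,0,0],[0,0,0],[0,0,0],[0,0,0],[0,0,0],[0,0,0],[0,0,0],[0,0,0],[0,0,0],[0,0,0],[0,0,0],[0,0,0],[0,0,0],[0,0,0]], fingers=[15,15,15,15,15,15,15,15,15,15,15,15,15,15,15,15,15,15,15,15])

```text
time_s: 14.47
tcp_pos: [0.5577, 0.2863, 0.1355]
orientation: [[0.176, 0.984, -0.001], [0.984, -0.176, -0.002], [-0.002, -0.001, -1.0]]
wrist_force: [-0.4, 0.1, -2.0]
width: 0.262
```

Run:
```python
from h import *
go((557,289,134,-10))
c=read_camera("scene"); cv2.imwrite("pics/s8.png",cv2.resize(c["frame"][130:280,370:570,::-1],None,fx=4,fy=4))
W=cloud(c); m=(np.hypot(W[...,0]-.557,W[...,1]-.289)<.115)&(W[...,2]>.03)&(W[...,2]<.05)
p=W[m]; A=np.c_[p[:,:2]-[.557,.289],np.ones(len(p))]
for _ in range(4):
    x=np.linalg.lstsq(A,p[:,2],rcond=None)[0]; r=p[:,2]-A@x; k=abs(r)<.004; A=A[k];p=p[k]
print("lid plane",x)
for p,ce,s in blobs(c,.076,.086,(.45,.67,.2,.4),10): print(rect(p))
```

```text
t=14.5 tcp [557.7 286.3 135.5] th -10.1 w 0.26 F [-0.4  0.1 -2. ] q [-0.9   0.57  0.52  1.71 -0.34  0.95 -0.43]
(557, 289, 134, -10) travel [ 0.25 -0.11  0.15] turn [-0.001  0.002 -0.002] rows>=1
lid plane [-9.67226794e-04 -9.55637329e-05  3.95491046e-02]
c=(566,284) 10x82 a=80 n=77 z=83
c=(555,255) 9x29 a=86 n=24 z=81
```

View pics/s8.png

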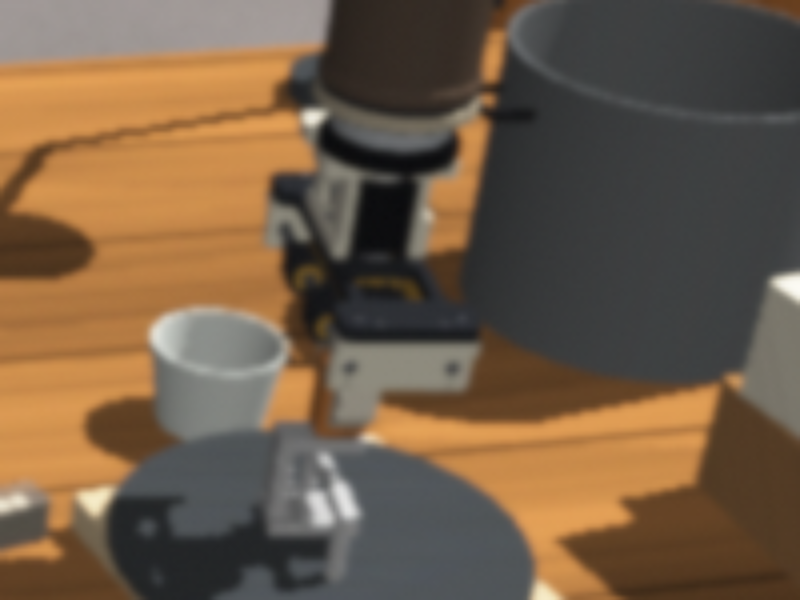

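>>> carry_out(travel=[[-0.3,0,0],[-0.8,0,0],[-1.5,0,0],[-2.3,0,0],[-3.2,0,0],[-4.2,0,0],[-5.2,0,0],[-6.2,0,0],[-7,0,0],[-7.3,0,0],[-7.3,0,0]], turn=[[0,0,0],[0,0,0],[0,0,0],[0,0,0],[0,0,0],[0,0,0],[0,0,0],[0,0,0],[0,0,0],[0,0,0],[0,0,0]], fingers=[15,15,15,15,15,15,15,15,15,15,15])

```text
time_s: 15.43
tcp_pos: [0.5451, 0.2133, 0.1364]
orientation: [[0.178, 0.984, -0.001], [0.984, -0.178, -0.001], [-0.001, -0.0, -1.0]]
wrist_force: [-0.6, -0.5, -2.6]
width: 0.262
```

Run:
```python
from h import *
go((545,214,290,-10),(560,0,290,-30),(480,-200,260,-45),(378,-278,200,-52))
c=read_camera("scene"); cv2.imwrite("pics/s9.png",cv2.resize(c["frame"][130:280,370:570,::-1],None,fx=4,fy=4))
```

```text
t=15.4 tcp [545.1 213.3 136.4] th -10.2 w 0.26 F [-0.6 -0.5 -2.6] q [-0.83  0.51  0.53  1.82 -0.32  0.9  -0.34]
(545, 214, 290, -10) travel [  0.04  -0.02 -15.37] turn [-0.     0.001 -0.004] rows>=4
(560, 0, 290, -30) travel [-20.75   5.26 -15.34] turn [-0.     0.001  0.345] rows>=7
(480, -200, 260, -45) travel [-41.85   0.94 -12.31] turn [0.    0.001 0.607] rows>=11
(378, -278, 200, -52) travel [-51.33  -7.71  -6.29] turn [0.    0.001 0.729] rows>=13
```

View pics/s9.png

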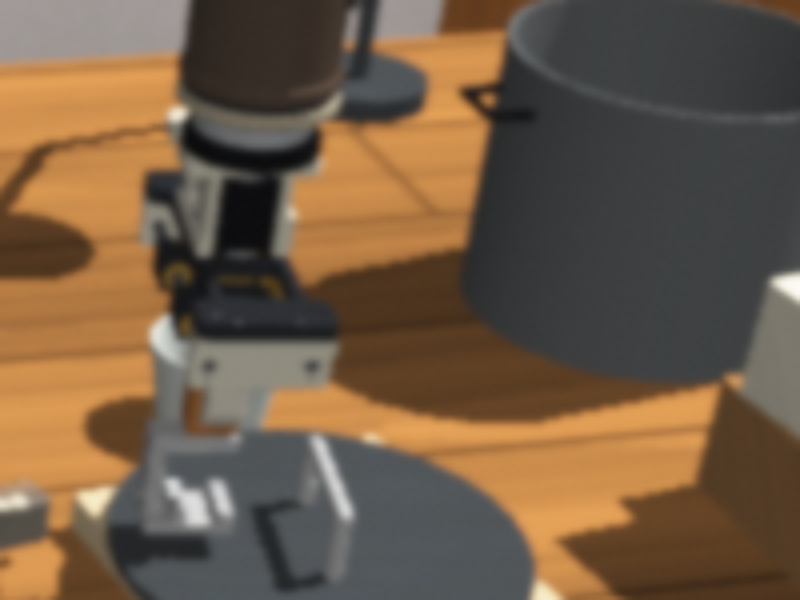

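The lid is unhooked and lying flat on the slab. Next I'll raise the lifter and take it back to its rest.

>>> carry_out(travel=[[0,0,-3],[0,0,-6.5],[0,0,-10.5],[0,0,-14.5],[-2.5,0.7,-15.3],[-6,1.5,-15.3],[-10,2.5,-15.3],[-14,3.5,-15.3],[-18,4.5,-15.3],[-22,5,-15.2],[-26,4.3,-14.7],[-30,3.5,-14.2],[-34,2.7,-13.6],[-38,1.9,-13],[-42,0.9,-12.3],[-45,-2,-10.5],[-48,-4.7,-8.7],[-50.5,-7,-7],[-51.3,-7.7,-6.3],[-51.3,-7.7,-6.3]], turn=[[0,0,0],[0,0,0],[0,0,0],[0,0,0],[0,0,0.05],[0,0,0.11],[0,0,0.17],[0,0,0.23],[0,0,0.29],[0,0,0.35],[0,0,0.4],[0,0,0.45],[0,0,0.5],[0,0,0.55],[0,0,0.6],[0,0,0.64],[0,0,0.68],[0,0,0.71],[0,0,0.729],[0,0,0.729]], fingers=[15,15,15,15,15,15,15,15,15,15,15,15,15,15,15,15,15,15,15,15])

```text
time_s: 17.15
tcp_pos: [0.3751, -0.2783, 0.1986]
orientation: [[0.791, 0.612, -0.003], [0.612, -0.791, -0.0], [-0.002, -0.002, -1.0]]
wrist_force: [-0.6, 0.9, -2.2]
width: 0.259
```

Run:
```python
from h import *
go((378,-278,200,-52),(378,-278,93,-52))
c=read_camera("scene"); cv2.imwrite("pics/s10.png",c["frame"][:,:,::-1])
W=cloud(c); m=(np.hypot(W[...,0]-.557,W[...,1]-.289)<.115)&(W[...,2]>.03)&(W[...,2]<.05)
p=W[m]; A=np.c_[p[:,:2]-[.557,.289],np.ones(len(p))]
x=np.linalg.lstsq(A,p[:,2],rcond=None)[0]
print("lid plane",x)
for p,ce,s in blobs(c,.03,.05,(.4,.7,.1,.45),200): print(rect(p))
for p,ce,s in blobs(c,.074,.09,(.45,.67,.2,.4),10): print("bar",rect(p))
```

```text
t=17.1 tcp [ 375.1 -278.3  198.6] th -52.3 w 0.26 F [-0.6  0.9 -2.2] q [-0.2   0.28  0.91  2.04 -0.27  0.94 -0.06]
(378, -278, 200, -52) travel [ 0.25  0.15 -0.15] turn [-0.002  0.002 -0.005] rows>=1
(378, -278, 93, -52) travel [ 0.28  0.17 10.55] turn [-0.002  0.002 -0.005] rows>=3
lid plane [-0.00122701  0.00074673  0.03963205]
c=(560,285) 249x254 a=71 n=4963 z=39
bar c=(562,284) 10x90 a=79 n=111 z=84
```

View pics/s10.png

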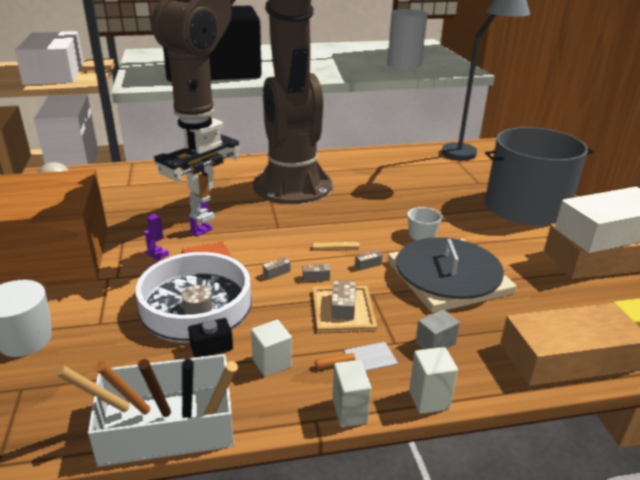

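>>> carry_out(travel=[[0.25,0.15,2.5],[0.25,0.15,5],[0.25,0.15,7.5],[0.25,0.15,9],[0.25,0.15,9.8],[0.25,0.15,10.2],[0.25,0.15,10.5],[0.25,0.15,10.6],[0.25,0.15,10.6],[0.25,0.15,10.6],[0.25,0.15,10.6],[0.25,0.15,10.6],[0.25,0.15,10.6],[0.25,0.15,10.6]], turn=[[0,0,0],[-0.002,0.002,-0.005],[-0.002,0.002,-0.005],[-0.002,0.002,-0.005],[-0.002,0.002,-0.005],[-0.002,0.002,-0.005],[-0.002,0.002,-0.005],[-0.002,0.002,-0.005],[-0.002,0.002,-0.005],[-0.002,0.002,-0.005],[-0.002,0.002,-0.005],[-0.002,0.002,-0.005],[-0.002,0.002,-0.005],[-0.002,0.002,-0.005]], fingers=[15,15,15,15,15,15,15,15,15,15,50,50,50,50])

```text
time_s: 18.37
tcp_pos: [0.382, -0.2767, 0.0941]
orientation: [[0.784, 0.621, 0.003], [0.621, -0.784, -0.002], [0.001, 0.003, -1.0]]
wrist_force: [0.0, -0.1, 1.0]
width: 0.481
```

Run:
```python
from h import *
c=read_camera("top"); cv2.imwrite("pics/t1.png",c["frame"][:,:,::-1])
for p,ce,s in blobs(c,.054,.075,(.42,.7,-.46,-.17),100): print("rim",rect(p))
W=cloud(c); m=(c["depth"]>0)&(W[...,2]>.06)&(W[...,2]<.07)&(W[...,0]>.43)&(W[...,0]<.71)&(W[...,1]>-.45)&(W[...,1]<-.17)
print("pot circle",cv2.minEnclosingCircle((W[m][:,:2]*1000).astype(np.float32)), m.sum())
for p,ce,s in blobs(c,.042,.056,(.46,.66,-.42,-.2),40): print("rosette",ce,rect(p),cv2.minEnclosingCircle((p[:,:2]*1000).astype(np.float32)))
for p,ce,s in blobs(c,.024,.036,(.43,.56,-.19,.2),40): print("bars",ce,rect(p))
for p,ce,s in blobs(c,.04,.05,(.5,.75,-.1,.12),40): print("panel",ce,rect(p))
go((378,-278,220,-52))
```

```text
rim c=(571,-310) 235x245 a=23 n=1943 z=64
pot circle ((579.386474609375, -304.99102783203125), 135.1488494873047) 1751
rosette [504.28776978 184.96402878] c=(628,-399) 84x10 a=35 n=139 z=49 ((625.421142578125, -395.52044677734375), 42.04568862915039)
rosette [460.56282051 205.48589744] c=(588,-307) 63x63 a=69 n=780 z=50 ((588.1610717773438, -306.59637451171875), 32.718753814697266)
rosette [514.76470588 240.        ] c=(511,-408) 4x53 a=60 n=51 z=48 ((512.0922241210938, -406.4239196777344), 26.46096420288086)
rosette [422.5915493  254.56338028] c=(486,-223) 75x7 a=42 n=71 z=49 ((488.01678466796875, -225.51702880859375), 37.57139587402344)
bars [324.46882793 249.75311721] c=(506,-26) 64x26 a=85 n=401 z=30
bars [223.59659091 264.33522727] c=(481,175) 28x54 a=57 n=176 z=26
bars [369.14496314 265.85012285] c=(470,-116) 26x64 a=24 n=407 z=30
bars [256.91707317 266.62926829] c=(474,112) 27x64 a=15 n=410 z=30
panel [305.9950495  189.31089109] c=(632,9) 50x91 a=75 n=1010 z=44
t=18.4 tcp [ 381.9 -276.7   94.1] th -51.6 w 0.49 F [0.5 0.4 0.1] q [-0.05  0.46  0.75  2.15 -0.48  0.71  0.13]
(378, -278, 220, -52) travel [ -0.37  -0.1  -12.59] turn [ 0.003 -0.001  0.006] rows>=4
```

View pics/t1.png

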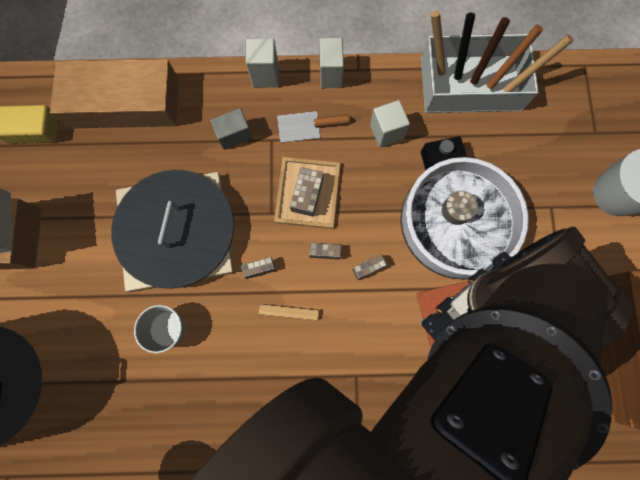

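>>> carry_out(travel=[[0,0,-2],[0,0,-5],[0,0,-9],[0,0,-12.5],[0,0,-12.5]], turn=[[0,0,0],[0,0,0],[0,0,0],[0.003,0,0],[0.003,0,0]], fingers=[50,50,60,100,100])

```text
time_s: 18.83
tcp_pos: [0.3836, -0.2789, 0.2243]
orientation: [[0.785, 0.62, 0.008], [0.62, -0.785, -0.002], [0.005, 0.007, -1.0]]
wrist_force: [1.3, -1.2, -0.3]
width: 0.665
```

```bash
cat >> h.py <<'E'
from scipy.optimize import least_squares
def potfit(c):
    W=cloud(c); m=(c["depth"]>0)&(W[...,2]>.060)&(W[...,2]<.068)&(abs(np.hypot(W[...,0]-.567,W[...,1]+.31)-.116)<.012)
    p=W[m]
    f=lambda x:np.hypot(p[:,0]-x[0],p[:,1]-x[1])-.1165
    r=least_squares(f,[.567,-.31],loss="soft_l1",f_scale=.003); return r.x*1000,len(p)
E
python3 - <<'E'
from h import *
go((588,-307,200,-30),(588,-307,28,-30))
for n in("top","scene"): print(n,potfit(read_camera(n)))
c=read_camera("top"); cv2.imwrite("pics/t2.png",c["frame"][:,:,::-1])
c=read_camera("scene")
for p,ce,s in blobs(c,.046,.056,(.46,.66,-.42,-.2),40): print("rosette",ce,rect(p))
for p,ce,s in blobs(c,.114,.125,(.3,.45,-.35,-.22),30): print("grip",ce,rect(p))
E
```

```text
t=18.8 tcp [ 383.6 -278.9  224.3] th -51.7 w 0.67 F [ 1.3 -1.2 -0.3] q [-0.23  0.25  0.93  2.   -0.25  0.99 -0.08]
(588, -307, 200, -30) travel [14.29 14.86  2.6 ] turn [ 0.008 -0.003 -0.379] rows>=5
(588, -307, 28, -30) travel [14.21 14.74 19.8 ] turn [ 0.008 -0.003 -0.379] rows>=7
top (array([ 564.95419843, -310.62289163]), 1812)
scene (array([ 568.94865089, -311.62308951]), 1272)
rosette [226.2109375 265.390625 ] c=(506,-230) 126x25 a=38 n=128 z=51
rosette [158.53658537 271.12195122] c=(493,-390) 17x99 a=47 n=123 z=51
rosette [195.80170576 294.42217484] c=(591,-308) 67x62 a=0 n=469 z=51
rosette [239.11538462 303.86538462] c=(639,-217) 6x54 a=51 n=52 z=52
rosette [148.2  313.84] c=(640,-406) 50x5 a=39 n=50 z=51
grip [203.61904762 219.10714286] c=(384,-277) 32x25 a=32 n=84 z=119
```

>>> carry_out(travel=[[3,3,0],[6,6,0.5],[9,9,1.5],[12,12,2],[14.3,14.85,2.6],[14.3,14.85,6],[14.3,14.85,9.5],[14.3,14.85,12.5],[14.3,14.8,15.5],[14.3,14.75,15.5],[14.3,14.75,15.5]], turn=[[0.008,-0.003,-0.08],[0.008,-0.003,-0.16],[0.008,-0.003,-0.24],[0.008,-0.003,-0.32],[0.008,-0.003,-0.38],[0.008,-0.003,-0.38],[0.008,-0.003,-0.38],[0.008,-0.003,-0.38],[0.008,-0.003,-0.38],[0.008,-0.003,-0.38],[0.008,-0.003,-0.38]], fingers=[100,100,100,100,100,100,100,100,100,100,100])

```text
time_s: 19.95
tcp_pos: [0.5832, -0.3025, 0.0615]
orientation: [[0.499, 0.867, -0.013], [0.867, -0.498, 0.006], [-0.001, -0.014, -1.0]]
wrist_force: [0.5, 0.4, 1.0]
width: 1.0
```

Run:
```python
from h import *
go((589,-307,28,-30))
c=read_camera("scene"); cv2.imwrite("pics/s11.png",cv2.resize(c["frame"][180:330,100:300,::-1],None,fx=4,fy=4))
```

```text
t=19.9 tcp [ 583.2 -302.5   61.5] th -29.9 w 1.00 F [0.5 0.4 1. ] q [ 0.01  0.74  0.62  1.68 -0.52  0.9   0.32]
(589, -307, 28, -30) travel [-0.1   0.78  3.34] turn [-0.014  0.001  0.002] rows>=1
```

View pics/s11.png

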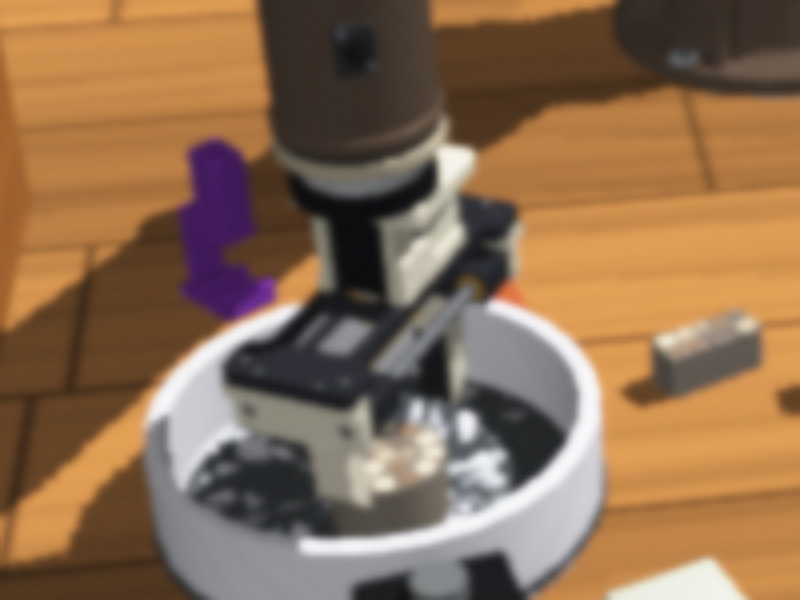

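>>> carry_out(travel=[[-0.1,0.8,0],[-0.1,0.8,0],[-0.1,0.8,1.2],[-0.1,0.8,2.4],[-0.1,0.8,3.3],[-0.1,0.8,3.3],[-0.1,0.8,3.3],[-0.1,0.8,3.3],[-0.1,0.8,3.3],[-0.1,0.8,3.3],[-0.1,0.8,3.3],[-0.1,0.8,3.3]], turn=[[-0.01,0,0],[-0.014,0,0],[-0.014,0,0],[-0.014,0,0],[-0.014,0,0],[-0.014,0,0],[-0.014,0,0],[-0.014,0,0],[-0.014,0,0],[-0.014,0,0],[-0.014,0,0],[-0.014,0,0]], fingers=[100,100,100,100,100,100,55,55,55,55,55,55])

```text
time_s: 21.0
tcp_pos: [0.5913, -0.3078, 0.0312]
orientation: [[0.498, 0.867, 0.005], [0.867, -0.498, -0.003], [-0.0, 0.006, -1.0]]
wrist_force: [-1.4, 1.4, 2.6]
width: 0.689
```

Run:
```python
from h import *
go((589,-307,170,-30),(572,-125,170,-12),(572,-125,18,-12))
```

```text
t=21.0 tcp [ 591.3 -307.8   31.2] th -29.9 w 0.69 F [-1.4  1.4  2.6] q [ 0.03  0.78  0.59  1.69 -0.55  0.84  0.35]
(589, -307, 170, -30) travel [ -0.05  -0.17 -13.88] turn [0.006 0.    0.003] rows>=4
(572, -125, 170, -12) travel [ 14.89 -10.7  -13.94] turn [ 0.005  0.001 -0.312] rows>=6
(572, -125, 18, -12) travel [ 14.89 -10.78   1.26] turn [ 0.005  0.001 -0.312] rows>=5
```

>>> carry_out(travel=[[0,0,-2],[0,0,-5],[0,0,-9],[0,0,-13],[3,-2,-14],[6,-4.3,-14],[9,-6.5,-14],[12,-8.6,-14],[14.9,-10.7,-14],[14.9,-10.7,-14],[14.9,-10.7,-11],[14.9,-10.75,-8],[14.9,-10.75,-5],[14.9,-10.8,-2.5],[14.9,-10.8,-0.5],[14.9,-10.8,0.5],[14.9,-10.8,1],[14.9,-10.8,1.1],[14.9,-10.8,1.1],[14.9,-10.8,1.1]], turn=[[0.005,0,0],[0.005,0,0],[0.005,0,0],[0.005,0,0],[0.005,0,-0.06],[0.005,0,-0.12],[0.005,0,-0.18],[0.005,0,-0.25],[0.005,0,-0.312],[0.005,0,-0.312],[0.005,0,-0.312],[0.005,0,-0.312],[0.005,0,-0.312],[0.005,0,-0.312],[0.005,0,-0.312],[0.005,0,-0.312],[0.005,0,-0.312],[0.005,0,-0.312],[0.005,0,-0.312],[0.005,0,-0.312]], fingers=[55,55,55,55,55,55,55,55,55,55,55,55,55,55,55,55,55,55,55,55])

```text
time_s: 22.67
tcp_pos: [0.5728, -0.1252, 0.0201]
orientation: [[0.208, 0.978, 0.002], [0.978, -0.208, -0.002], [-0.001, 0.002, -1.0]]
wrist_force: [-0.2, -0.2, -1.9]
width: 0.689
```

Run:
```python
from h import *
go((572,-125,19,-12))
```

```text
t=22.7 tcp [ 572.8 -125.2   20.1] th -12.0 w 0.69 F [-0.2 -0.2 -1.9] q [-0.22  0.68  0.5   1.9  -0.5   0.68  0.37]
(572, -125, 19, -12) travel [ 0.01 -0.09  0.11] turn [0.002 0.001 0.   ] rows>=1
```

>>> carry_out(travel=[[0,0,0.1],[0,0,0.1],[0,0,0.1],[0,0,0.1],[0,0,0.1],[0,0,0.1],[0,0,-2],[0,0,-6],[0,0,-10],[0,0,-14],[0,0,-16],[0,0,-16]], turn=[[0,0,0],[0,0,0],[0,0,0],[0,0,0],[0,0,0],[0,0,0],[0,0,0],[0,0,0],[0,0,0],[0,0,0],[0,0,0],[0,0,0]], fingers=[55,55,85,85,85,85,85,85,85,85,85,85])

```text
time_s: 23.67
tcp_pos: [0.5745, -0.1257, 0.1844]
orientation: [[0.208, 0.978, 0.008], [0.978, -0.208, -0.002], [-0.0, 0.008, -1.0]]
wrist_force: [0.3, 0.2, -0.5]
width: 0.847
```

Run:
```python
from h import *
c=read_camera("scene"); cv2.imwrite("pics/s12.png",c["frame"][:,:,::-1])
for p,ce,s in blobs(c,.034,.045,(.5,.62,-.19,-.08),40): print("rosette",ce,rect(p))
for p,ce,s in blobs(c,.039,.05,(.57,.7,-.07,.09),40): print("panel",ce,rect(p))
for p,ce,s in blobs(c,.024,.036,(.43,.56,-.19,.2),40): print("bars",ce,rect(p))
go((634,9,170,75-90),(634,9,170,75),(634,9,26,75))
```

```text
rosette [278.11971831 286.12910798] c=(573,-125) 63x66 a=57 n=426 z=39
panel [343.12251656 294.17549669] c=(634,8) 49x97 a=75 n=604 z=45
bars [367.92718447 256.        ] c=(476,112) 31x66 a=12 n=206 z=30
bars [393.25 256.  ] c=(493,169) 20x61 a=70 n=48 z=26
bars [275.65470852 264.09865471] c=(474,-117) 36x66 a=19 n=223 z=30
bars [315.75770925 268.54185022] c=(507,-27) 64x35 a=84 n=227 z=30
t=23.7 tcp [ 573.5 -125.1  181.9] th -12.0 w 0.85 F [-0.6  0.1 -1.2] q [-0.33  0.47  0.65  1.78 -0.34  0.99  0.24]
(634, 9, 170, -15) travel [14.37  3.13  1.2 ] turn [0.005 0.    0.053] rows>=4
(634, 9, 170, 75) travel [14.37  3.13  1.2 ] turn [ 0.004  0.004 -1.518] rows>=13
(634, 9, 26, 75) travel [14.38  3.06 15.6 ] turn [ 0.004  0.004 -1.518] rows>=13
```

View pics/s12.png

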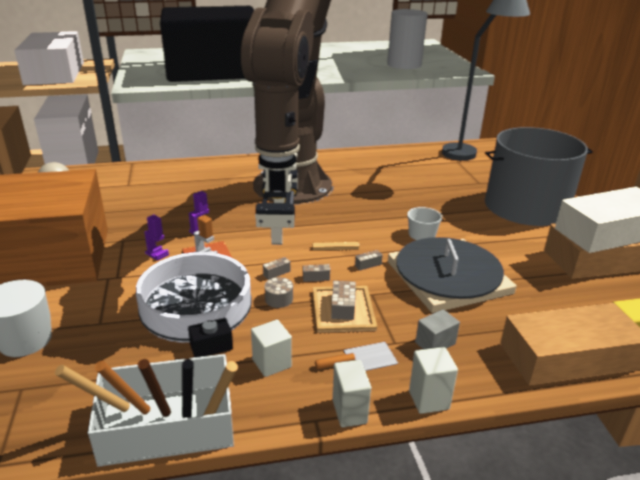

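Run:
```python
from h import *
go((633,9,170,-105),(633,9,60,-105),(633,9,26,-105))
```

```text
t=23.7 tcp [ 573.5 -125.1  181.9] th -12.0 w 0.85 F [-0.6  0.1 -1.2] q [-0.33  0.47  0.65  1.78 -0.34  0.99  0.24]
(633, 9, 170, -105) travel [14.35  3.03  1.2 ] turn [ 0.004 -0.004  1.624] rows>=13
(633, 9, 60, -105) travel [14.36  2.98 12.2 ] turn [ 0.004 -0.004  1.624] rows>=13
(633, 9, 26, -105) travel [14.36  2.96 15.6 ] turn [ 0.004 -0.004  1.624] rows>=13
```

>>> carry_out(travel=[[1,0.3,0],[2.2,0.5,0],[3.4,0.7,0],[4.6,1,0],[5.8,1.3,0],[7,1.5,0],[8.2,1.8,0],[9.4,2,0],[10.6,2.3,0],[11.8,2.6,0.4],[13,2.8,0.8],[14,3,1.2],[14.4,3,1.2],[14.4,3,4],[14.4,3,7],[14.4,3,9.5],[14.4,3,11],[14.4,3,11],[14.4,3,11]], turn=[[0,0,0.12],[0,0,0.24],[0,0,0.36],[0,0,0.48],[0,0,0.6],[0,0,0.72],[0,0,0.84],[0,0,0.96],[0,0,1.08],[0,0,1.2],[0,0,1.32],[0,0,1.44],[0,0,1.54],[0.004,-0.004,1.624],[0.004,-0.004,1.624],[0.004,-0.004,1.624],[0.004,-0.004,1.624],[0.004,-0.004,1.624],[0.004,-0.004,1.624]], fingers=[85,85,85,85,85,85,85,85,85,85,85,85,85,85,85,85,85,85,85])

```text
time_s: 25.3
tcp_pos: [0.6307, 0.0094, 0.0685]
orientation: [[0.966, -0.26, -0.007], [-0.26, -0.966, -0.001], [-0.006, 0.003, -1.0]]
wrist_force: [-0.1, -0.5, 0.3]
width: 0.848
```

Run:
```python
from h import *
go((633,9,26,-105))
c=read_camera("scene"); cv2.imwrite("pics/s13.png",cv2.resize(c["frame"][200:350,240:440,::-1],None,fx=4,fy=4))
```

```text
t=25.3 tcp [630.7   9.4  68.5] th -105.1 w 0.85 F [-0.1 -0.5  0.3] q [-0.68  0.82  0.96  1.77 -0.79  1.   -1.23]
(633, 9, 26, -105) travel [ 0.26 -0.03  4.25] turn [ 0.003  0.006 -0.001] rows>=2
```

View pics/s13.png

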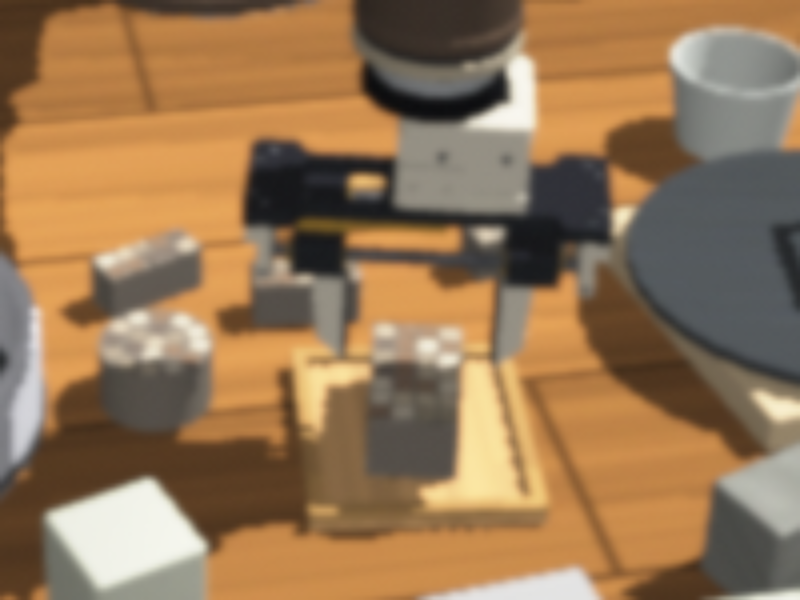

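>>> carry_out(travel=[[0.25,0,1.5],[0.25,0,3],[0.25,0,4.2],[0.25,0,4.2],[0.25,0,4.2],[0.25,0,4.2],[0.25,0,4.2],[0.25,0,4.2],[0.25,0,4.2],[0.25,0,4.2]], turn=[[0.003,0.005,0],[0.003,0.005,0],[0.003,0.005,0],[0.003,0.005,0],[0.003,0.005,0],[0.003,0.005,0],[0.003,0.005,0],[0.003,0.005,0],[0.003,0.005,0],[0.003,0.005,0]], fingers=[85,85,85,85,40,40,40,40,40,40])

```text
time_s: 26.18
tcp_pos: [0.6337, 0.0089, 0.0276]
orientation: [[0.966, -0.259, 0.001], [-0.259, -0.966, 0.001], [0.001, -0.001, -1.0]]
wrist_force: [-0.5, -0.3, 2.9]
width: 0.544
```

Run:
```python
from h import *
go((633,9,170,-105),(566,-356,190,-90),(566,-356,33,-90))
```

```text
t=26.2 tcp [633.7   8.9  27.6] th -105.0 w 0.54 F [-0.5 -0.3  2.9] q [-0.65  0.87  0.91  1.79 -0.85  0.93 -1.19]
(633, 9, 170, -105) travel [-6.000e-02 -1.000e-02 -1.424e+01] turn [-0.001 -0.001 -0.001] rows>=4
(566, -356, 190, -90) travel [  2.94  36.98 -16.3 ] turn [-0.001 -0.001 -0.262] rows>=10
(566, -356, 33, -90) travel [ 2.92 37.   -0.6 ] turn [-0.001 -0.001 -0.262] rows>=9
```

>>> carry_out(travel=[[0,0,-1.5],[0,0,-4.5],[0,0,-8],[0,0,-12],[0,0,-16],[0.2,2.5,-16.3],[0.5,6,-16.3],[0.8,9.7,-16.3],[1.1,13.4,-16.3],[1.4,17.1,-16.3],[1.7,20.8,-16.3],[2,24.5,-16.3],[2.3,28.2,-16.3],[2.6,31.9,-16.3],[2.8,35,-16.3],[2.9,36.8,-16.3],[2.9,37,-16.3],[2.9,37,-14],[2.9,37,-11],[2.9,37,-9]], turn=[[0,0,0],[0,0,0],[0,0,0],[0,0,0],[0,0,0],[0,0,-0.02],[0,0,-0.04],[0,0,-0.07],[0,0,-0.1],[0,0,-0.13],[0,0,-0.16],[0,0,-0.19],[0,0,-0.22],[0,0,-0.24],[0,0,-0.26],[0,0,-0.262],[0,0,-0.262],[0,0,-0.262],[0,0,-0.262],[0,0,-0.262]], fingers=[40,40,40,40,40,40,40,40,40,40,40,40,40,40,40,40,40,40,40,40])

```text
time_s: 27.85
tcp_pos: [0.565, -0.3546, 0.115]
orientation: [[1.0, -0.0, -0.0], [-0.0, -1.0, 0.003], [-0.0, -0.003, -1.0]]
wrist_force: [0.1, 0.9, -4.1]
width: 0.544
```

Run:
```python
from h import *
go((566,-356,34.5,-90))
c=read_camera("scene"); cv2.imwrite("pics/s14.png",cv2.resize(c["frame"][180:330,100:300,::-1],None,fx=4,fy=4))
```

```text
t=27.9 tcp [ 565.  -354.6  115. ] th -90.0 w 0.54 F [ 0.1  0.9 -4.1] q [-0.04  0.76  0.88  1.64 -0.66  1.06 -0.53]
(566, -356, 34.5, -90) travel [0.1  0.17 8.05] turn [-0.003  0.    -0.   ] rows>=2
```

View pics/s14.png

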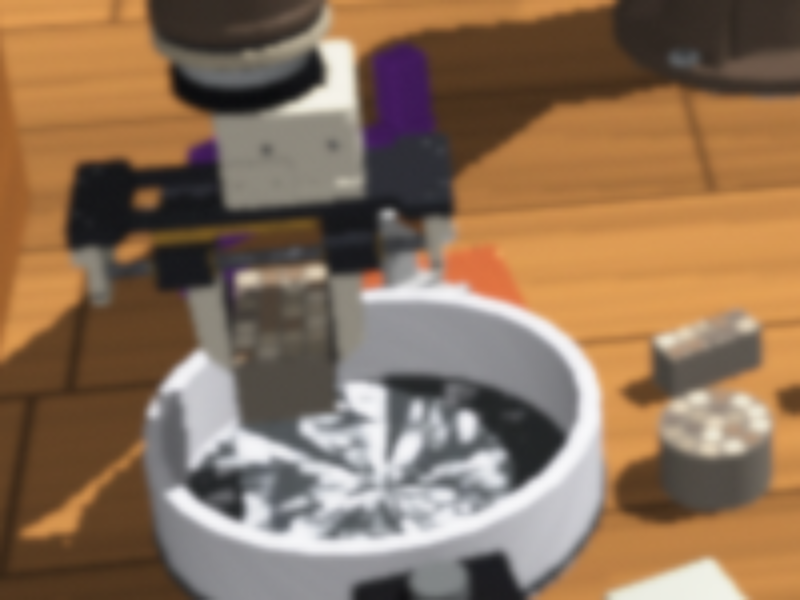

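>>> carry_out(travel=[[0.1,0.2,2],[0.1,0.2,4],[0.1,0.2,6],[0.1,0.2,7.2],[0.1,0.2,7.8],[0.1,0.2,8.1],[0.1,0.2,8.1],[0.1,0.2,8.1],[0.1,0.2,8.1]], turn=[[-0.003,0,0],[-0.003,0,0],[-0.003,0,0],[-0.003,0,0],[-0.003,0,0],[-0.003,0,0],[-0.003,0,0],[-0.003,0,0],[-0.003,0,0]], fingers=[40,40,40,40,40,40,40,40,40])

```text
time_s: 28.65
tcp_pos: [0.567, -0.3582, 0.0367]
orientation: [[1.0, -0.0, 0.002], [-0.0, -1.0, -0.003], [0.002, 0.003, -1.0]]
wrist_force: [-0.3, 0.3, -3.4]
width: 0.541
```

Run:
```python
from h import *
go((566,-356,33.6,-90))
```

```text
t=28.6 tcp [ 567.  -358.2   36.7] th -90.0 w 0.54 F [-0.3  0.3 -3.4] q [ 0.    0.85  0.81  1.69 -0.74  0.93 -0.47]
(566, -356, 33.6, -90) travel [-0.1  -0.22  0.31] turn [ 0.003 -0.002 -0.   ] rows>=1
```

>>> carry_out(travel=[[0,-0.1,0.2],[0,-0.1,0.35],[0,-0.1,0.35],[0,-0.1,0.35],[0,-0.1,0.35],[0,-0.1,0.35],[0,-0.1,0.35],[0,-0.1,-1],[0,0,-3],[0,0,-7],[0,0,-11],[0,0,-15],[0,0,-16],[0,0,-16]], turn=[[0,0,0],[0.003,-0.002,0],[0.003,-0.002,0],[0.003,-0.002,0],[0.003,-0.002,0],[0.003,-0.002,0],[0.003,-0.002,0],[0.003,-0.002,0],[0.003,-0.002,0],[0.003,-0.002,0],[0.003,-0.002,0],[0.003,-0.002,0],[0.003,-0.002,0],[0.003,-0.002,0]], fingers=[40,40,40,66,66,66,66,66,66,66,66,66,66,66])

```text
time_s: 29.82
tcp_pos: [0.5675, -0.3594, 0.2006]
orientation: [[1.0, -0.001, 0.005], [-0.001, -1.0, -0.002], [0.005, 0.002, -1.0]]
wrist_force: [-0.0, 0.0, -1.3]
width: 0.658
```

Run:
```python
from h import *
go((573,-125,180,-12),(573,-125,60,-12))
c=read_camera("scene")
for p,ce,s in blobs(c,.046,.056,(.46,.66,-.42,-.3),40): print("panel",ce,rect(p))
for p,ce,s in blobs(c,.034,.045,(.5,.62,-.19,-.08),40): print("rosette",ce,rect(p))
```

```text
t=29.8 tcp [ 567.5 -359.4  200.6] th -90.0 w 0.66 F [-0.   0.  -1.3] q [-0.06  0.69  0.94  1.55 -0.58  1.2  -0.58]
(573, -125, 180, -12) travel [  0.52 -23.44   2.01] turn [ 0.005 -0.002 -1.362] rows>=11
(573, -125, 60, -12) travel [  0.47 -23.47  14.01] turn [ 0.005 -0.002 -1.362] rows>=11
panel [159.11538462 271.16153846] c=(494,-390) 16x103 a=46 n=130 z=51
panel [172.76771005 290.94398682] c=(567,-356) 50x96 a=89 n=607 z=51
panel [148.14 313.8 ] c=(641,-406) 49x4 a=41 n=50 z=51
rosette [278.15602837 286.07801418] c=(574,-125) 63x69 a=57 n=423 z=39
```

>>> carry_out(travel=[[0,-1,0],[0,-3,0],[0,-5,0],[0.1,-7,0],[0.2,-9,0],[0.2,-11,0],[0.3,-13,0],[0.3,-15,0.5],[0.4,-17,1],[0.4,-19,1.5],[0.5,-21,2],[0.5,-22.8,3],[0.5,-23.45,5],[0.5,-23.45,8],[0.5,-23.45,11],[0.5,-23.45,13.5],[0.5,-23.45,13.5],[0.5,-23.45,13.5]], turn=[[0,0,-0.1],[0,0,-0.22],[0,0,-0.34],[0,0,-0.46],[0,0,-0.58],[0,0,-0.7],[0,0,-0.82],[0,0,-0.94],[0,0,-1.06],[0,0,-1.18],[0,0,-1.3],[0.005,-0.002,-1.362],[0.005,-0.002,-1.362],[0.005,-0.002,-1.362],[0.005,-0.002,-1.362],[0.005,-0.002,-1.362],[0.005,-0.002,-1.362],[0.005,-0.002,-1.362]], fingers=[66,88,88,88,88,88,88,88,88,88,88,88,88,88,88,88,88,88])

```text
time_s: 31.37
tcp_pos: [0.5695, -0.1226, 0.0593]
orientation: [[0.208, 0.978, -0.01], [0.978, -0.208, 0.004], [0.002, -0.011, -1.0]]
wrist_force: [1.0, -0.1, -0.3]
width: 0.878
```

Run:
```python
from h import *
go((573,-125,21,-12))
```

```text
t=31.4 tcp [ 569.5 -122.6   59.3] th -12.0 w 0.88 F [ 1.  -0.1 -0.3] q [-0.23  0.62  0.51  1.88 -0.43  0.76  0.31]
(573, -125, 21, -12) travel [-0.17  0.43  3.83] turn [-0.011 -0.002 -0.   ] rows>=1
```

>>> carry_out(travel=[[-0.2,0.4,0],[-0.2,0.4,1.5],[-0.2,0.4,3],[-0.2,0.4,3.8],[-0.2,0.4,3.8],[-0.2,0.4,3.8],[-0.2,0.4,3.8],[-0.2,0.4,3.8],[-0.2,0.4,3.8],[-0.2,0.4,3.8]], turn=[[-0.01,0,0],[-0.01,0,0],[-0.01,0,0],[-0.01,0,0],[-0.01,0,0],[-0.01,0,0],[-0.01,0,0],[-0.01,0,0],[-0.01,0,0],[-0.01,0,0]], fingers=[88,88,88,88,88,55,55,55,55,55])

```text
time_s: 32.2
tcp_pos: [0.5748, -0.1255, 0.0237]
orientation: [[0.208, 0.978, 0.005], [0.978, -0.208, 0.002], [0.003, 0.004, -1.0]]
wrist_force: [-1.2, -0.1, 7.6]
width: 0.694
```

Run:
```python
from h import *
go((573,-125,120,-7),(640,8,120,-7),(640,8,27,-7))
```

```text
t=32.2 tcp [ 574.8 -125.5   23.7] th -12.0 w 0.69 F [-1.2 -0.1  7.6] q [-0.2   0.67  0.47  1.9  -0.47  0.68  0.35]
(573, -125, 120, -7) travel [ 0.04 -0.15 -9.63] turn [ 0.005 -0.003 -0.087] rows>=3
(640, 8, 120, -7) travel [14.44  3.64 -9.58] turn [ 0.005 -0.003 -0.087] rows>=5
(640, 8, 27, -7) travel [14.41  3.6  -0.28] turn [ 0.005 -0.003 -0.087] rows>=4
```

>>> carry_out(travel=[[0,0,-1.5],[0,0,-4],[0,0,-7],[0,0,-9.6],[2,0.5,-9.6],[5,1.3,-9.6],[8,2,-9.6],[11,2.8,-9.6],[14,3.5,-9.6],[14.4,3.6,-9.6],[14.4,3.6,-9.6],[14.4,3.6,-7],[14.4,3.6,-4.5],[14.4,3.6,-2.5],[14.4,3.6,-1.4],[14.4,3.6,-1],[14.4,3.6,-1],[14.4,3.6,-1]], turn=[[0,0,0],[0,0,0],[0,0,0],[0,0,0],[0.005,-0.003,-0.02],[0.005,-0.003,-0.04],[0.005,-0.003,-0.06],[0.005,-0.003,-0.08],[0.005,-0.003,-0.087],[0.005,-0.003,-0.087],[0.005,-0.003,-0.087],[0.005,-0.003,-0.087],[0.005,-0.003,-0.087],[0.005,-0.003,-0.087],[0.005,-0.003,-0.087],[0.005,-0.003,-0.087],[0.005,-0.003,-0.087],[0.005,-0.003,-0.087]], fingers=[55,55,55,55,55,55,55,55,55,55,55,55,55,55,55,55,55,55])

```text
time_s: 33.7
tcp_pos: [0.6402, 0.0072, 0.0342]
orientation: [[0.123, 0.992, -0.0], [0.992, -0.123, -0.001], [-0.001, -0.0, -1.0]]
wrist_force: [0.0, 0.3, -3.0]
width: 0.691
```

Run:
```python
from h import *
go((640,8,29.7,-7))
```

```text
t=33.7 tcp [640.2   7.2  34.2] th -7.0 w 0.69 F [ 0.   0.3 -3. ] q [-0.4   0.72  0.48  1.75 -0.44  0.78  0.17]
(640, 8, 29.7, -7) travel [ 0.08 -0.02  0.45] turn [-0.     0.001 -0.001] rows>=1
```

>>> carry_out(travel=[[0,0,0.2],[0,0,0.4],[0,0,0.4],[0,0,0.4],[0,0,0.4],[0,0,0.4],[0,0,0.4],[0,0,-1],[0,0,-4],[0,0,-8],[0,0,-11],[0,0,-11]], turn=[[0,0,0],[0,0,0],[0,0,0],[0,0,0],[0,0,0],[0,0,0],[0,0,0],[0,0,0],[0,0,0],[0,0,0],[0,0,0],[0,0,0]], fingers=[55,55,55,88,88,88,88,88,88,75,75,75])

```text
time_s: 34.7
tcp_pos: [0.6434, 0.0071, 0.151]
orientation: [[0.123, 0.992, 0.009], [0.992, -0.123, 0.0], [0.001, 0.009, -1.0]]
wrist_force: [0.7, -0.8, 0.7]
width: 0.755
```

Run:
```python
from h import *
c=read_camera("scene"); cv2.imwrite("pics/s15.png",c["frame"][:,:,::-1])
for p,ce,s in blobs(c,.039,.05,(.57,.7,-.07,.09),40): print("rosette",ce,rect(p))
for p,ce,s in blobs(c,.024,.036,(.43,.56,-.19,.2),40): print("bars",ce,rect(p))
go((506,-26,150,-5),(506,-26,60,-5),(506,-26,14,-5))
```

```text
rosette [343.08423326 296.01727862] c=(642,7) 61x65 a=77 n=463 z=45
bars [368.36046512 256.44186047] c=(476,111) 30x66 a=15 n=172 z=30
bars [393.25531915 255.29787234] c=(491,170) 20x56 a=71 n=47 z=26
bars [275.64814815 263.98611111] c=(474,-117) 33x69 a=24 n=216 z=30
bars [315.7092511  268.50220264] c=(508,-26) 64x33 a=85 n=227 z=30
t=34.8 tcp [642.2   7.5 148.1] th -7.0 w 0.75 F [ 0.5  1.4 -0.3] q [-0.46  0.58  0.56  1.67 -0.36  0.98  0.1 ]
(506, -26, 150, -5) travel [ -4.99 -13.11  -0.27] turn [ 0.006 -0.001 -0.035] rows>=4
(506, -26, 60, -5) travel [ -5.   -13.16   8.73] turn [ 0.006 -0.001 -0.035] rows>=4
(506, -26, 14, -5) travel [ -5.   -13.19  13.33] turn [ 0.006 -0.001 -0.035] rows>=5
```

View pics/s15.png

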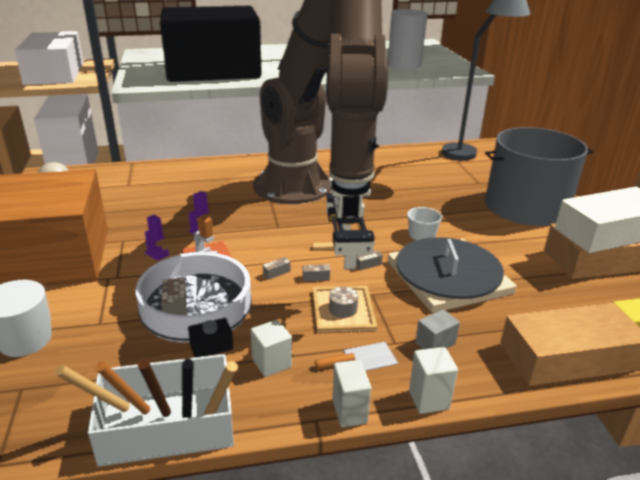

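>>> carry_out(travel=[[-1.2,-3,0],[-2.6,-6.5,0],[-4,-10.5,0],[-5,-13.1,1],[-5,-13.15,4.5],[-5,-13.15,8],[-5,-13.15,9],[-5,-13.15,9],[-5,-13.15,9]], turn=[[0,0,0],[0.006,0,-0.02],[0.006,0,-0.035],[0.006,0,-0.035],[0.006,0,-0.035],[0.006,0,-0.035],[0.006,0,-0.035],[0.006,0,-0.035],[0.006,0,-0.035]], fingers=[60,60,60,60,60,60,60,60,60])

```text
time_s: 35.5
tcp_pos: [0.5031, -0.0259, 0.0538]
orientation: [[0.087, 0.996, -0.008], [0.996, -0.087, -0.0], [-0.001, -0.008, -1.0]]
wrist_force: [0.1, -0.4, 0.6]
width: 0.6
```

Run:
```python
from h import *
go((507,-26,14,-5))
c=read_camera("scene"); cv2.imwrite("pics/s16.png",cv2.resize(c["frame"][180:330,220:420,::-1],None,fx=4,fy=4))
```

```text
t=35.5 tcp [503.1 -25.9  53.8] th -5.0 w 0.60 F [ 0.1 -0.4  0.6] q [-0.41  0.52  0.49  2.08 -0.4   0.64  0.26]
(507, -26, 14, -5) travel [0.03 0.42 3.97] turn [-0.008  0.001 -0.   ] rows>=1
```

View pics/s16.png

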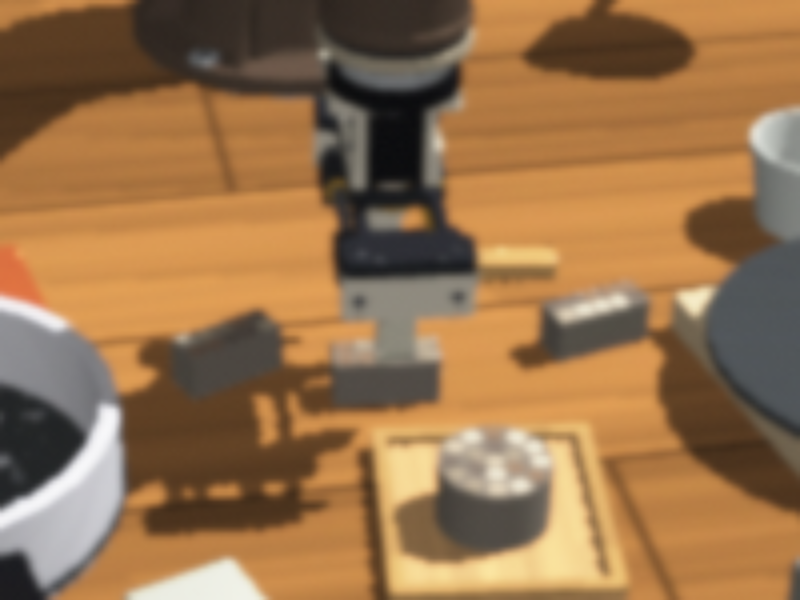

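>>> carry_out(travel=[[0,0.4,0],[0,0.4,1.5],[0,0.4,3],[0,0.4,4],[0,0.4,4],[0,0.4,4],[0,0.4,4],[0,0.4,4],[0,0.4,4],[0,0.4,4],[0,0.4,4]], turn=[[-0.008,0,0],[-0.008,0,0],[-0.008,0,0],[-0.008,0,0],[-0.008,0,0],[-0.008,0,0],[-0.008,0,0],[-0.008,0,0],[-0.008,0,0],[-0.008,0,0],[-0.008,0,0]], fingers=[60,60,60,60,60,15,15,15,15,15,15])

```text
time_s: 36.47
tcp_pos: [0.507, -0.026, 0.0138]
orientation: [[0.087, 0.996, 0.001], [0.996, -0.087, -0.0], [-0.0, 0.001, -1.0]]
wrist_force: [-0.9, 1.1, 5.0]
width: 0.279
```

Run:
```python
from h import *
go((507,-26,140,-5),(566.5,-279,140,0),(566.5,-279,60,0))
```

```text
t=36.5 tcp [507.  -26.   13.8] th -5.0 w 0.28 F [-0.9  1.1  5. ] q [-0.37  0.59  0.43  2.1  -0.46  0.54  0.31]
(507, -26, 140, -5) travel [-1.000e-02  2.000e-02 -1.262e+01] turn [0.001 0.    0.   ] rows>=4
(566.5, -279, 140, 0) travel [-24.69   8.15 -12.6 ] turn [ 0.001  0.    -0.087] rows>=7
(566.5, -279, 60, 0) travel [-24.69   8.14  -4.6 ] turn [ 0.001  0.    -0.087] rows>=7
```

>>> carry_out(travel=[[0,0,-2],[0,0,-5],[0,0,-9],[0,0,-12.5],[-3,1,-12.6],[-7,2.3,-12.6],[-11,3.6,-12.6],[-15,5,-12.6],[-19,6.3,-12.6],[-23,7.6,-12.6],[-24.7,8.15,-12.6],[-24.7,8.15,-12.6],[-24.7,8.15,-12.6],[-24.7,8.15,-9.6],[-24.7,8.15,-6.6],[-24.7,8.15,-4.2],[-24.7,8.15,-2.6],[-24.7,8.15,-2],[-24.7,8.15,-2],[-24.7,8.15,-2]], turn=[[0,0,0],[0,0,0],[0,0,0],[0,0,0],[0,0,-0.01],[0,0,-0.02],[0,0,-0.03],[0,0,-0.05],[0,0,-0.07],[0,0,-0.087],[0,0,-0.087],[0,0,-0.087],[0,0,-0.087],[0,0,-0.087],[0,0,-0.087],[0,0,-0.087],[0,0,-0.087],[0,0,-0.087],[0,0,-0.087],[0,0,-0.087]], fingers=[15,15,15,15,15,15,15,15,15,15,15,15,15,15,15,15,15,15,15,15])

```text
time_s: 38.13
tcp_pos: [0.5668, -0.2784, 0.0342]
orientation: [[-0.001, 1.0, 0.001], [1.0, 0.001, -0.0], [-0.0, 0.001, -1.0]]
wrist_force: [-0.0, 0.1, -0.6]
width: 0.276
```

Run:
```python
from h import *
go((566.5,-279,26,0))
c=read_camera("scene"); cv2.imwrite("pics/s17.png",cv2.resize(c["frame"][180:330,100:300,::-1],None,fx=4,fy=4))
```

```text
t=38.1 tcp [ 566.8 -278.4   34.2] th 0.1 w 0.28 F [-0.   0.1 -0.6] q [ 0.06  0.7   0.47  1.78 -0.44  0.77  0.76]
(566.5, -279, 26, 0) travel [-0.06 -0.03  0.82] turn [0.001 0.    0.001] rows>=1
```

View pics/s17.png

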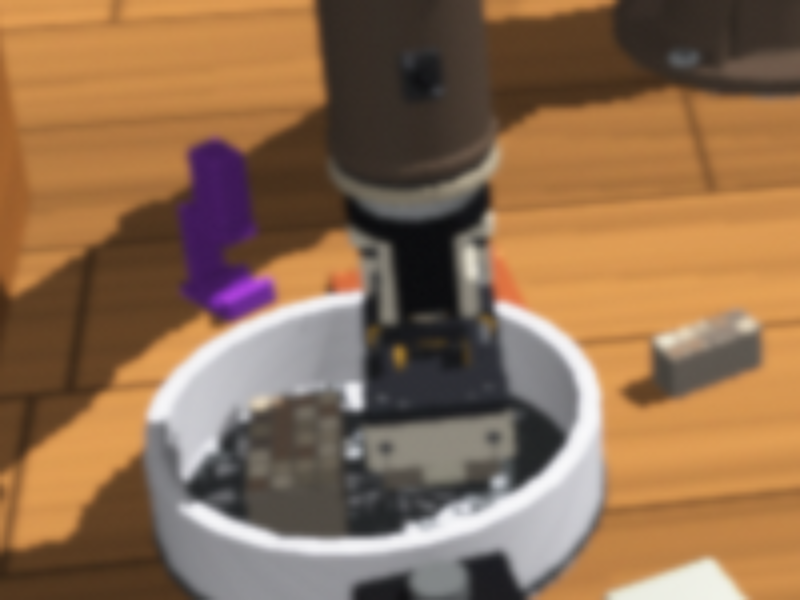

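>>> carry_out(travel=[[0,0,0.4],[0,0,0.7],[0,0,0.8],[0,0,0.8],[0,0,0.8],[0,0,0.8],[0,0,0.8],[0,0,-0.5],[0,0,-3],[0,0,-7],[0,0,-10],[0,0,-10]], turn=[[0,0,0],[0,0,0],[0,0,0],[0,0,0],[0,0,0],[0,0,0],[0,0,0],[0,0,0],[0,0,0],[0,0,0],[0,0,0],[0,0,0]], fingers=[15,15,15,15,41,41,41,41,41,60,60,60])

```text
time_s: 39.18
tcp_pos: [0.5692, -0.2815, 0.141]
orientation: [[0.001, 1.0, 0.01], [1.0, -0.001, -0.005], [-0.005, 0.01, -1.0]]
wrist_force: [0.6, -0.8, 0.1]
width: 0.569
```

Run:
```python
from h import *
go((471,-116,140,24),(471,-116,60,24))
```

```text
t=39.2 tcp [ 569.2 -281.5  141. ] th -0.0 w 0.57 F [ 0.6 -0.8  0.1] q [ 0.01  0.58  0.55  1.7  -0.36  0.95  0.7 ]
(471, -116, 140, 24) travel [16.54 -9.83 -0.07] turn [ 0.009  0.007 -0.42 ] rows>=5
(471, -116, 60, 24) travel [16.58 -9.91  7.93] turn [ 0.009  0.007 -0.42 ] rows>=6
```

>>> carry_out(travel=[[3,-1.8,-1],[6,-3.6,-1],[9.5,-5.7,-1],[13,-7.8,-0.5],[16,-9.5,0],[16.55,-9.85,1],[16.55,-9.9,4],[16.55,-9.9,7],[16.55,-9.9,8],[16.55,-9.9,8],[16.55,-9.9,8]], turn=[[0,0,-0.08],[0,0,-0.16],[0,0,-0.24],[0,0,-0.32],[0.009,0.007,-0.42],[0.009,0.007,-0.42],[0.009,0.007,-0.42],[0.009,0.007,-0.42],[0.009,0.007,-0.42],[0.009,0.007,-0.42],[0.009,0.007,-0.42]], fingers=[60,60,60,60,60,60,60,60,60,60,60])

```text
time_s: 40.1
tcp_pos: [0.4676, -0.1142, 0.0541]
orientation: [[-0.407, 0.913, -0.01], [0.913, 0.407, 0.004], [0.008, -0.007, -1.0]]
wrist_force: [1.3, -0.8, -0.9]
width: 0.596
```

Run:
```python
from h import *
go((471.5,-116,14,24))
c=read_camera("scene"); cv2.imwrite("pics/s18.png",cv2.resize(c["frame"][180:330,100:300,::-1],None,fx=4,fy=4))
for p,ce,s in blobs(c,.038,.045,(.46,.66,-.33,-.23),40): print("bar2",ce,rect(p))
```

```text
t=40.1 tcp [ 467.6 -114.2   54.1] th 24.0 w 0.60 F [ 1.3 -0.8 -0.9] q [-0.16  0.48  0.38  2.13 -0.32  0.6   0.87]
(471.5, -116, 14, 24) travel [-0.36  0.32  4.  ] turn [-0.007 -0.008  0.   ] rows>=1
bar2 [217.62222222 264.8       ] c=(472,-253) 55x11 a=58 n=45 z=41
bar2 [208.89873418 290.13080169] c=(568,-280) 35x64 a=1 n=237 z=42
```

View pics/s18.png

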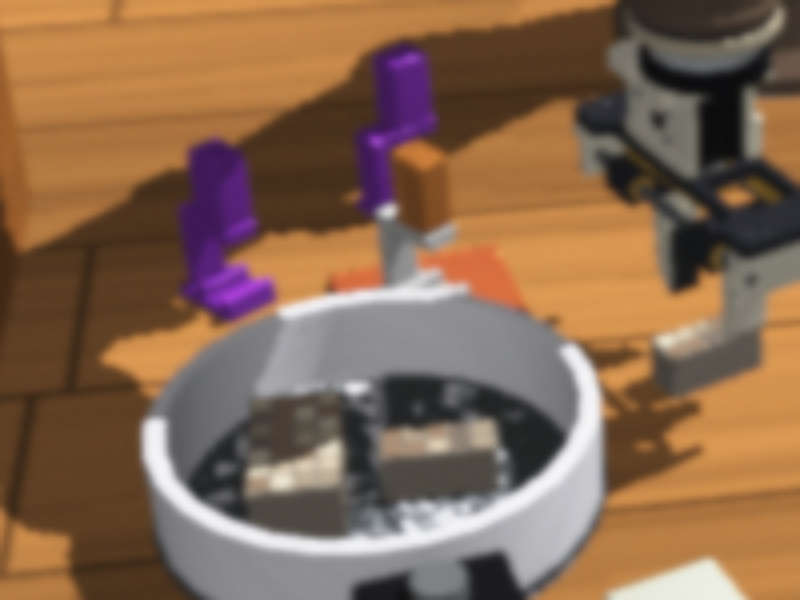

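Bar 2 lies flat in the pot and the lifter is upright on its tile. Next is bar 1.

>>> carry_out(travel=[[-0.35,0.3,0],[-0.35,0.3,1.5],[-0.35,0.3,3],[-0.35,0.3,4],[-0.35,0.3,4],[-0.35,0.3,4],[-0.35,0.3,4],[-0.35,0.3,4],[-0.35,0.3,4],[-0.35,0.3,4]], turn=[[-0.007,-0.008,0],[-0.007,-0.008,0],[-0.007,-0.008,0],[-0.007,-0.008,0],[-0.007,-0.008,0],[-0.007,-0.008,0],[-0.007,-0.008,0],[-0.007,-0.008,0],[-0.007,-0.008,0],[-0.007,-0.008,0]], fingers=[60,60,60,60,60,15,15,15,15,15])

```text
time_s: 40.98
tcp_pos: [0.4714, -0.1154, 0.0138]
orientation: [[-0.408, 0.913, 0.001], [0.913, 0.408, -0.0], [-0.0, 0.001, -1.0]]
wrist_force: [-0.2, 0.0, -0.2]
width: 0.286
```

Run:
```python
from h import *
go((471.5,-116,140,24),(622,-279,140,0),(622,-279,26,0))
```

```text
t=41.0 tcp [ 471.4 -115.4   13.8] th 24.1 w 0.29 F [-0.2  0.  -0.2] q [-0.11  0.55  0.33  2.15 -0.37  0.49  0.91]
(471.5, -116, 140, 24) travel [-6.000e-02 -1.000e-02 -1.262e+01] turn [0.001 0.    0.001] rows>=4
(622, -279, 140, 0) travel [-21.08   7.09 -12.61] turn [0.001 0.    0.42 ] rows>=7
(622, -279, 26, 0) travel [-21.07   7.08  -1.21] turn [0.001 0.    0.42 ] rows>=6
```

>>> carry_out(travel=[[0,0,-2],[0,0,-5],[0,0,-9],[0,0,-12.6],[-3,1,-12.6],[-6.5,2.2,-12.6],[-10,3.4,-12.6],[-13.5,4.5,-12.6],[-17,5.7,-12.6],[-20,6.8,-12.6],[-21.1,7.1,-12.6],[-21.1,7.1,-12.6],[-21.1,7.1,-12.6],[-21.1,7.1,-9.6],[-21.1,7.1,-6.6],[-21.1,7.1,-4.4],[-21.1,7.1,-3],[-21.1,7.1,-2.2],[-21.1,7.1,-2.2],[-21.1,7.1,-2.2]], turn=[[0,0,0],[0,0,0],[0,0,0],[0,0,0],[0,0,0.06],[0,0,0.13],[0,0,0.2],[0,0,0.27],[0,0,0.34],[0,0,0.4],[0,0,0.42],[0,0,0.42],[0,0,0.42],[0,0,0.42],[0,0,0.42],[0,0,0.42],[0,0,0.42],[0,0,0.42],[0,0,0.42],[0,0,0.42]], fingers=[15,15,15,15,15,15,15,15,15,15,15,15,15,15,15,15,15,15,15,15])

```text
time_s: 42.65
tcp_pos: [0.6223, -0.279, 0.0362]
orientation: [[-0.0, 1.0, 0.001], [1.0, 0.0, -0.0], [-0.0, 0.001, -1.0]]
wrist_force: [0.8, -0.4, -1.8]
width: 0.284
```

Run:
```python
from h import *
go((622,-279,26,0))
c=read_camera("scene"); cv2.imwrite("pics/s19.png",cv2.resize(c["frame"][210:360,100:300,::-1],None,fx=4,fy=4))
```

```text
t=42.6 tcp [ 622.3 -279.    36.2] th 0.0 w 0.28 F [ 0.8 -0.4 -1.8] q [ 0.04  0.77  0.5   1.64 -0.46  0.85  0.72]
(622, -279, 26, 0) travel [ 0.   -0.03  1.02] turn [0.001 0.    0.   ] rows>=1
```

View pics/s19.png

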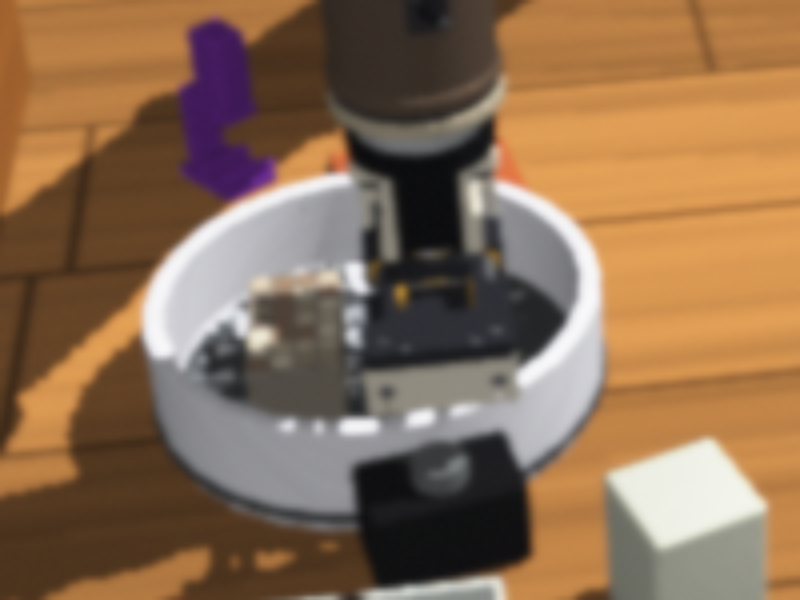

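>>> carry_out(travel=[[0,0,0.5],[0,0,0.9],[0,0,1],[0,0,1],[0,0,1],[0,0,1],[0,0,1],[0,0,-0.3],[0,0,-3],[0,0,-7],[0,0,-10],[0,0,-10]], turn=[[0,0,0],[0,0,0],[0,0,0],[0,0,0],[0,0,0],[0,0,0],[0,0,0],[0,0,0],[0,0,0],[0,0,0],[0,0,0],[0,0,0]], fingers=[15,15,15,15,39,39,39,39,39,60,60,60])

```text
time_s: 43.7
tcp_pos: [0.625, -0.2816, 0.1434]
orientation: [[0.001, 1.0, 0.01], [1.0, -0.001, -0.004], [-0.004, 0.01, -1.0]]
wrist_force: [0.6, -1.4, 1.2]
width: 0.559
```

Run:
```python
from h import *
go((560,0,170,5),(475,112,160,14),(475,112,60,14))
c=read_camera("top")
for p,ce,s in blobs(c,.024,.036,(.43,.56,-.19,.16),40): print("bars",ce,rect(p))
```

```text
t=43.7 tcp [ 625.  -281.6  143.4] th -0.0 w 0.56 F [ 0.6 -1.4  1.2] q [ 0.    0.66  0.56  1.56 -0.39  1.03  0.67]
(560, 0, 170, 5) travel [28.15 -6.5  -2.85] turn [ 0.01   0.005 -0.088] rows>=7
(475, 112, 160, 14) travel [ 39.35 -15.01  -1.98] turn [ 0.009  0.006 -0.245] rows>=11
(475, 112, 60, 14) travel [ 39.39 -15.11   8.02] turn [ 0.009  0.006 -0.245] rows>=11
```

>>> carry_out(travel=[[3,-0.7,-1],[7,-1.6,-2],[11,-2.5,-2.8],[15,-3.5,-2.8],[19,-4.4,-2.8],[23,-5.3,-2.8],[27,-6.2,-2.8],[30,-8,-2.6],[33,-10.2,-2.4],[36,-12.5,-2.2],[38.5,-14.4,-2],[39.4,-15,-1],[39.4,-15.1,2],[39.4,-15.1,5],[39.4,-15.1,7.5],[39.4,-15.1,8],[39.4,-15.1,8],[39.4,-15.1,8]], turn=[[0,0,0],[0,0,-0.02],[0,0,-0.03],[0,0,-0.05],[0,0,-0.06],[0,0,-0.08],[0,0,-0.1],[0,0,-0.14],[0,0,-0.18],[0,0,-0.21],[0,0,-0.245],[0.009,0.006,-0.245],[0.009,0.006,-0.245],[0.009,0.006,-0.245],[0.009,0.006,-0.245],[0.009,0.006,-0.245],[0.009,0.006,-0.245],[0.009,0.006,-0.245]], fingers=[60,60,60,60,60,60,60,60,60,60,60,60,60,60,60,60,60,60])

```text
time_s: 45.25
tcp_pos: [0.4715, 0.1144, 0.0558]
orientation: [[-0.241, 0.97, -0.01], [0.97, 0.241, 0.004], [0.007, -0.008, -1.0]]
wrist_force: [-0.2, 1.2, 0.1]
width: 0.601
```

Run:
```python
from h import *
go((475,112,14,14))
c=read_camera("scene"); cv2.imwrite("pics/s20.png",c["frame"][:,:,::-1])
for p,ce,s in blobs(c,.024,.036,(.43,.56,-.19,.15),40): print("bars",ce,rect(p))
for p,ce,s in blobs(c,.038,.045,(.46,.66,-.33,-.23),40): print("pot bars",ce,rect(p))
```

```text
t=45.2 tcp [471.5 114.4  55.8] th 14.0 w 0.60 F [-0.2  1.2  0.1] q [-0.67  0.49  0.43  2.12 -0.36  0.61  0.27]
(475, 112, 14, 14) travel [-0.34  0.32  4.18] turn [-0.008 -0.007 -0.   ] rows>=2
bars [366.24375 256.55625] c=(477,111) 32x65 a=12 n=160 z=30
pot bars [219.12765957 265.10638298] c=(474,-252) 51x8 a=58 n=47 z=41
pot bars [208.79741379 290.26724138] c=(568,-280) 64x33 a=87 n=232 z=42
pot bars [208.80508475 305.44915254] c=(624,-279) 30x63 a=1 n=236 z=42
```

View pics/s20.png

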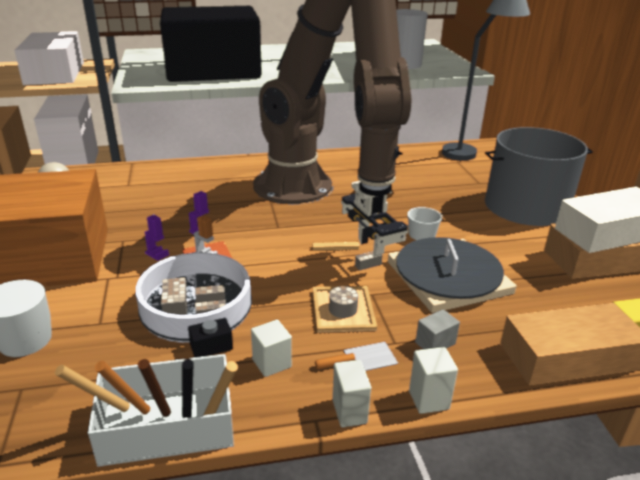

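>>> carry_out(travel=[[-0.35,0.3,0],[-0.35,0.3,1.5],[-0.35,0.3,3],[-0.35,0.3,4.2],[-0.35,0.3,4.2],[-0.35,0.3,4.2],[-0.35,0.3,4.2],[-0.35,0.3,4.2],[-0.35,0.3,4.2],[-0.35,0.3,4.2]], turn=[[-0.008,-0.007,0],[-0.008,-0.007,0],[-0.008,-0.007,0],[-0.008,-0.007,0],[-0.008,-0.007,0],[-0.008,-0.007,0],[-0.008,-0.007,0],[-0.008,-0.007,0],[-0.008,-0.007,0],[-0.008,-0.007,0]], fingers=[60,60,60,60,60,15,15,15,15,15])

```text
time_s: 46.13
tcp_pos: [0.4748, 0.1126, 0.0139]
orientation: [[-0.243, 0.97, 0.001], [0.97, 0.243, 0.0], [0.0, 0.001, -1.0]]
wrist_force: [-0.9, 0.0, 0.6]
width: 0.286
```

Run:
```python
from h import *
go((475,112,180,14),(550,-100,180,10),(513,-278,180,5),(513,-278,26,5))
```

```text
t=46.1 tcp [474.8 112.6  13.9] th 14.0 w 0.29 F [-0.9  0.   0.6] q [-0.62  0.56  0.37  2.14 -0.41  0.51  0.31]
(475, 112, 180, 14) travel [ -0.06   0.02 -16.61] turn [ 0.001 -0.     0.001] rows>=4
(550, -100, 180, 10) travel [-22.45   2.16 -16.61] turn [ 0.001 -0.     0.07 ] rows>=7
(513, -278, 180, 5) travel [-38.82  -5.75 -16.62] turn [ 0.001 -0.     0.158] rows>=11
(513, -278, 26, 5) travel [-38.82  -5.76  -1.22] turn [ 0.001 -0.     0.158] rows>=10
```

>>> carry_out(travel=[[0,0,-2],[0,0,-5],[0,0,-9],[0,0,-13],[0,0,-16.6],[-3,0.3,-16.6],[-7,0.7,-16.6],[-11,1,-16.6],[-15,1.4,-16.6],[-19,1.8,-16.6],[-22.5,2.1,-16.6],[-26,0.5,-16.6],[-29.5,-1.2,-16.6],[-33,-2.9,-16.6],[-36.5,-4.6,-16.6],[-38.6,-5.7,-16.6],[-38.9,-5.9,-16.6],[-38.9,-5.9,-16.6],[-38.9,-5.9,-16.6]], turn=[[0,0,0],[0,0,0],[0,0,0],[0,0,0],[0,0,0],[0,0,0],[0,0,0.02],[0,0,0.04],[0,0,0.06],[0,0,0.08],[0,0,0.1],[0,0,0.13],[0,0,0.16],[0,0,0.19],[0,0,0.22],[0,0,0.245],[0,0,0.245],[0,0,0.245],[0,0,0.245]], fingers=[15,15,15,15,15,15,15,15,15,15,15,15,15,15,15,15,15,15,15])

```text
time_s: 47.72
tcp_pos: [0.5116, -0.2783, 0.1791]
orientation: [[-0.001, 1.0, -0.0], [1.0, 0.001, 0.001], [0.001, -0.0, -1.0]]
wrist_force: [-0.5, 0.2, -1.3]
width: 0.282
```

Run:
```python
from h import *
go((511,-279,60,0))
c=read_camera("scene"); cv2.imwrite("pics/s21.png",cv2.resize(c["frame"][170:320,100:300,::-1],None,fx=4,fy=4))
```

```text
t=47.7 tcp [ 511.6 -278.3  179.1] th 0.0 w 0.28 F [-0.5  0.2 -1.3] q [-0.06  0.48  0.66  1.79 -0.34  0.99  0.75]
(511, -279, 60, 0) travel [-0.08 -0.06 11.91] turn [-0.    -0.001  0.001] rows>=3
```

View pics/s21.png

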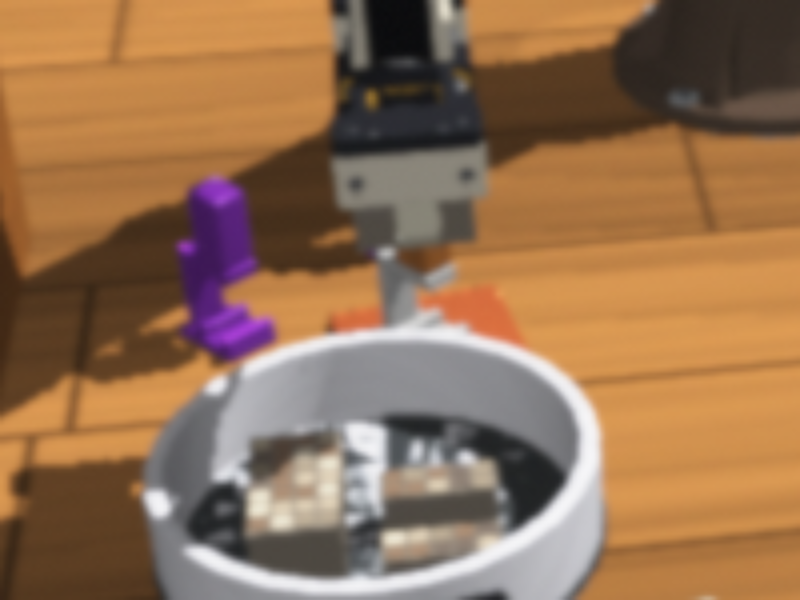

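>>> carry_out(travel=[[0,0,1.5],[0,0,3.5],[0,0,5.5],[0,0,7.5],[0,0,9.5],[0,0,11.5],[0,0,13],[0,0,13.8],[0,0,14.4],[0,0,14.4],[0,0,14.4]], turn=[[0,0,0],[0,0,0],[0,0,0],[0,0,0],[0,0,0],[0,0,0],[0,0,0],[0,0,0],[0,0,0],[0,0,0],[0,0,0]], fingers=[15,15,15,15,15,15,15,15,15,15,15])

```text
time_s: 48.68
tcp_pos: [0.5121, -0.2789, 0.0358]
orientation: [[-0.001, 1.0, 0.0], [1.0, 0.001, -0.0], [-0.0, 0.0, -1.0]]
wrist_force: [-0.2, 0.2, -0.5]
width: 0.281
```

Run:
```python
from h import *
go((511,-279,26,0))
```

```text
t=48.7 tcp [ 512.1 -278.9   35.8] th 0.0 w 0.28 F [-0.2  0.2 -0.5] q [ 0.04  0.66  0.53  1.9  -0.5   0.71  0.87]
(511, -279, 26, 0) travel [-0.01 -0.11  0.98] turn [0.    0.    0.001] rows>=1
```

>>> carry_out(travel=[[0,-0.1,0.5],[0,-0.1,0.9],[0,-0.1,1],[0,-0.1,1],[0,-0.1,1],[0,-0.1,1],[0,-0.1,1],[0,-0.1,0],[0,-0.1,-2],[0,-0.1,-5],[0,-0.1,-9],[0,-0.1,-13],[0,-0.1,-17],[0,-0.1,-20],[0,-0.1,-20]], turn=[[0,0,0],[0,0,0],[0,0,0],[0,0,0],[0,0,0],[0,0,0],[0,0,0],[0,0,0],[0,0,0],[0,0,0],[0,0,0],[0,0,0],[0,0,0],[0,0,0],[0,0,0]], fingers=[15,15,15,15,38,38,38,38,38,38,38,50,60,60,60])

```text
time_s: 49.93
tcp_pos: [0.5127, -0.2816, 0.2425]
orientation: [[0.001, 1.0, 0.009], [1.0, -0.001, -0.004], [-0.004, 0.009, -1.0]]
wrist_force: [0.5, -0.4, 0.2]
width: 0.586
```

Run:
```python
from h import *
go((382,-277.5,220,-52))
c=read_camera("scene"); cv2.imwrite("pics/s22.png",cv2.resize(c["frame"][170:320,100:300,::-1],None,fx=4,fy=4))
for p,ce,s in blobs(c,.038,.056,(.46,.66,-.42,-.2),60): print("pot",ce,rect(p), p[:,2].max().round(3))
for p,ce,s in blobs(c,.114,.125,(.3,.45,-.35,-.22),30): print("grip",ce,rect(p))
```

```text
t=49.9 tcp [ 512.7 -281.6  242.5] th -0.1 w 0.59 F [ 0.5 -0.4  0.2] q [-0.09  0.41  0.71  1.72 -0.3   1.11  0.71]
(382, -277.5, 220, -52) travel [  0.41 -13.09   2.13] turn [ 0.01  -0.001  0.906] rows>=8
pot [225.82959641 266.64573991] c=(504,-232) 130x24 a=38 n=223 z=47 0.056
pot [159.14468085 272.51914894] c=(492,-386) 21x110 a=43 n=235 z=47 0.056
pot [207.50917431 275.61926606] c=(512,-279) 63x32 a=90 n=218 z=43 0.047
pot [173.06590258 292.57020057] c=(566,-356) 51x96 a=90 n=698 z=50 0.055
pot [208.54098361 290.04918033] c=(567,-279) 64x35 a=90 n=244 z=42 0.048
pot [239.24770642 305.4587156 ] c=(639,-216) 8x55 a=51 n=109 z=47 0.056
pot [208.828125  305.4609375] c=(624,-279) 32x63 a=0 n=256 z=43 0.047
pot [148.92307692 315.53846154] c=(642,-405) 49x6 a=41 n=91 z=47 0.056
grip [203.65116279 219.29069767] c=(386,-277) 29x26 a=44 n=86 z=120
```

View pics/s22.png

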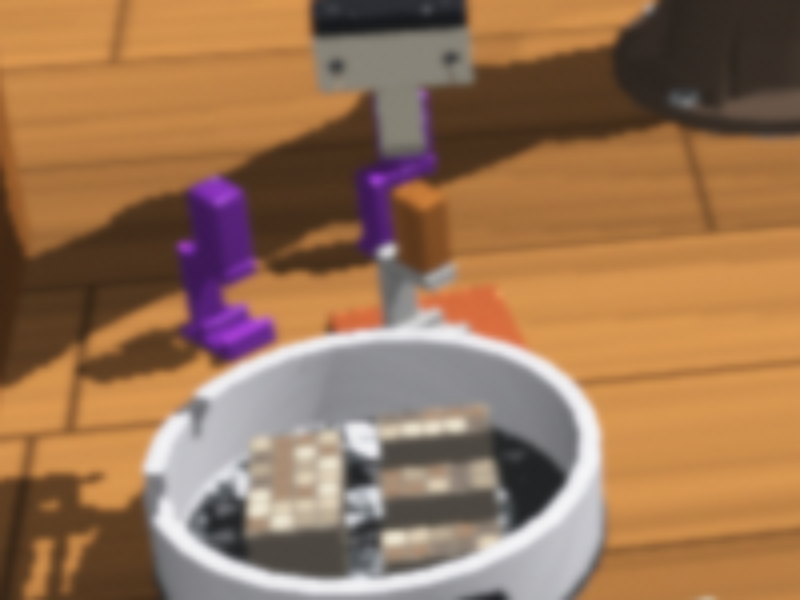

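The panel and all three bars are flat in the pot. Next I'll pick up the lifter again.

>>> carry_out(travel=[[0,-1,0],[0,-2.2,0],[0.1,-3.5,0],[0.1,-5,0],[0.2,-6.7,0],[0.3,-8.5,0],[0.3,-10.2,0.5],[0.4,-12,1],[0.4,-13.1,2],[0.4,-13.1,4],[0.4,-13.1,6],[0.4,-13.1,6],[0.4,-13.1,6]], turn=[[0,0,0.11],[0,0,0.22],[0,0,0.33],[0,0,0.44],[0,0,0.55],[0,0,0.66],[0,0,0.77],[0,0,0.88],[0.01,0,0.906],[0.01,0,0.906],[0.01,0,0.906],[0.01,0,0.906],[0.01,0,0.906]], fingers=[60,60,60,60,60,60,60,60,60,60,60,60,60])

```text
time_s: 51.07
tcp_pos: [0.3785, -0.2749, 0.1749]
orientation: [[0.788, 0.616, -0.011], [0.616, -0.788, 0.005], [-0.006, -0.011, -1.0]]
wrist_force: [0.2, 0.5, 0.8]
width: 0.6
```

Run:
```python
from h import *
go((382,-277.5,93,-52))
```

```text
t=51.1 tcp [ 378.5 -274.9  174.9] th -52.0 w 0.60 F [0.2 0.5 0.8] q [-0.22  0.35  0.96  2.07 -0.36  0.91  0.03]
(382, -277.5, 93, -52) travel [0.16 0.51 8.18] turn [-0.011  0.006  0.001] rows>=2
```

>>> carry_out(travel=[[0.15,0.5,0],[0.15,0.5,1.5],[0.15,0.5,3.5],[0.15,0.5,5.5],[0.15,0.5,7],[0.15,0.5,8.1],[0.15,0.5,8.1],[0.15,0.5,8.1],[0.15,0.5,8.1],[0.15,0.5,8.1],[0.15,0.5,8.1],[0.15,0.5,8.1],[0.15,0.5,8.1]], turn=[[-0.011,0.006,0],[-0.011,0.006,0],[-0.011,0.006,0],[-0.011,0.006,0],[-0.011,0.006,0],[-0.011,0.006,0],[-0.011,0.006,0],[-0.011,0.006,0],[-0.011,0.006,0],[-0.011,0.006,0],[-0.011,0.006,0],[-0.011,0.006,0],[-0.011,0.006,0]], fingers=[60,60,60,60,60,60,60,60,15,15,15,15,15])

```text
time_s: 52.15
tcp_pos: [0.3833, -0.278, 0.0946]
orientation: [[0.787, 0.617, 0.003], [0.617, -0.787, -0.001], [0.002, 0.003, -1.0]]
wrist_force: [0.2, 0.2, 0.1]
width: 0.29
```

Run:
```python
from h import *
go((382,-277.5,230,-52),(480,-200,290,-40),(560,0,290,-25),(545,170,290,-10))
c=read_camera("top")
for p,ce,s in blobs(c,.03,.05,(.4,.7,.1,.45),200): print("lid",rect(p),cv2.minEnclosingCircle((p[:,:2]*1000).astype(np.float32)))
for p,ce,s in blobs(c,.072,.09,(.45,.67,.2,.4),10): print("bar",rect(p))
```

```text
t=52.1 tcp [ 383.3 -278.    94.6] th -51.9 w 0.29 F [0.2 0.2 0.1] q [-0.09  0.48  0.82  2.14 -0.53  0.73  0.18]
(382, -277.5, 230, -52) travel [ -0.05  -0.08 -13.54] turn [ 0.003 -0.002  0.002] rows>=4
(480, -200, 290, -40) travel [ 12.46  -0.12 -19.51] turn [ 0.003 -0.002 -0.208] rows>=6
(560, 0, 290, -25) travel [ 31.09 -10.92 -19.5 ] turn [ 0.003 -0.001 -0.47 ] rows>=10
(545, 170, 290, -10) travel [ 40.4  -25.22 -19.52] turn [ 0.003 -0.001 -0.731] rows>=13
lid c=(559,286) 250x249 a=75 n=11101 z=39 ((560.5319213867188, 287.8783874511719), 127.7807846069336)
bar c=(559,285) 11x91 a=79 n=252 z=84
```

>>> carry_out(travel=[[0,0,0],[0,0,0],[0,0,0],[0,0,0]], turn=[[0,0,0],[0,0,0],[0,0,0],[0,0,0]], fingers=[15,15,15,15])

```text
time_s: 52.53
tcp_pos: [0.3832, -0.278, 0.0945]
orientation: [[0.787, 0.617, 0.003], [0.617, -0.787, -0.001], [0.002, 0.002, -1.0]]
wrist_force: [-0.5, 0.4, 6.2]
width: 0.26
```

Run:
```python
from h import *
go((382,-277.5,230,-52),(480,-200,290,-40),(560,0,290,-25),(544,200,290,-11))
```

```text
t=52.5 tcp [ 383.2 -278.    94.5] th -51.9 w 0.26 F [-0.5  0.4  6.2] q [-0.09  0.48  0.82  2.14 -0.53  0.73  0.18]
(382, -277.5, 230, -52) travel [ -0.04  -0.08 -13.55] turn [ 0.002 -0.002  0.001] rows>=4
(480, -200, 290, -40) travel [ 12.47  -0.12 -19.52] turn [ 0.003 -0.002 -0.208] rows>=6
(560, 0, 290, -25) travel [ 31.1  -10.93 -19.51] turn [ 0.003 -0.001 -0.47 ] rows>=10
(544, 200, 290, -11) travel [ 42.18 -27.66 -19.53] turn [ 0.003 -0.001 -0.714] rows>=13
```

>>> carry_out(travel=[[0,0,-2],[0,0,-5],[0,0,-9],[0,0,-13.5],[3,0,-16],[6.5,0,-18],[10,0,-19.5],[13,-0.5,-19.5],[16.5,-2.5,-19.5],[20,-4.5,-19.5],[23.5,-6.5,-19.5],[27,-8.5,-19.5],[31,-10.9,-19.5],[33.2,-14.2,-19.5],[35.4,-17.5,-19.5],[37.6,-20.8,-19.5],[39.8,-24.1,-19.5],[41.8,-27,-19.5],[42.6,-28.2,-19.5],[42.6,-28.2,-19.5]], turn=[[0,0,0],[0,0,0],[0,0,0],[0,0,0],[0,0,-0.05],[0,0,-0.1],[0,0,-0.16],[0,0,-0.2],[0,0,-0.25],[0,0,-0.3],[0,0,-0.36],[0,0,-0.42],[0,0,-0.47],[0,0,-0.52],[0,0,-0.57],[0,0,-0.62],[0,0,-0.67],[0.003,0,-0.71],[0.003,0,-0.714],[0.003,0,-0.714]], fingers=[15,15,15,15,15,15,15,15,15,15,15,15,15,15,15,15,15,15,15,15])

```text
time_s: 54.2
tcp_pos: [0.542, 0.2125, 0.2869]
orientation: [[0.184, 0.983, -0.003], [0.983, -0.184, 0.001], [0.0, -0.003, -1.0]]
wrist_force: [-0.8, 0.5, -1.4]
width: 0.261
```

Run:
```python
from h import *
go((544,207,136.5,-11))
c=read_camera("scene"); cv2.imwrite("pics/s23.png",cv2.resize(c["frame"][100:290,340:590,::-1],None,fx=3.2,fy=3.2))
```

```text
t=54.2 tcp [542.  212.5 286.9] th -10.6 w 0.26 F [-0.8  0.5 -1.4] q [-0.98  0.38  0.72  1.65 -0.26  1.22 -0.38]
(544, 207, 136.5, -11) travel [-0.51  0.34 15.04] turn [-0.003 -0.     0.007] rows>=4
```

View pics/s23.png

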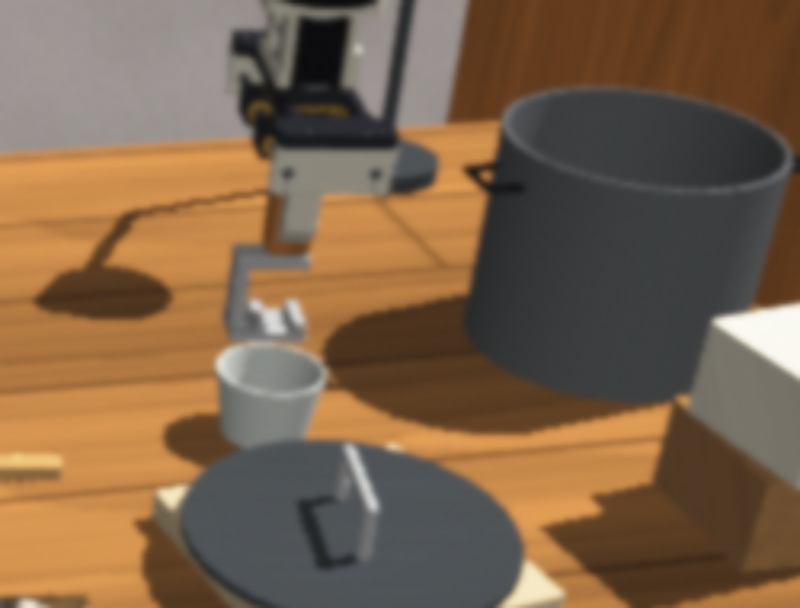

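>>> carry_out(travel=[[-0.3,0.3,1],[-0.5,0.35,3],[-0.5,0.35,6],[-0.5,0.35,9],[-0.5,0.35,11.5],[-0.5,0.35,13.5],[-0.5,0.35,14.6],[-0.5,0.35,15],[-0.5,0.35,15],[-0.5,0.35,15]], turn=[[0,0,0.007],[-0.003,0,0.007],[-0.003,0,0.007],[-0.003,0,0.007],[-0.003,0,0.007],[-0.003,0,0.007],[-0.003,0,0.007],[-0.003,0,0.007],[-0.003,0,0.007],[-0.003,0,0.007]], fingers=[15,15,15,15,15,15,15,15,15,15])

```text
time_s: 55.08
tcp_pos: [0.5472, 0.2007, 0.1401]
orientation: [[0.199, 0.98, 0.004], [0.98, -0.199, 0.0], [0.001, 0.004, -1.0]]
wrist_force: [-0.2, 0.6, -1.7]
width: 0.256
```

Run:
```python
from h import *
go((559,286,136.5,-11))
c=read_camera("scene"); cv2.imwrite("pics/s24.png",cv2.resize(c["frame"][130:280,370:570,::-1],None,fx=4,fy=4))
for p,ce,s in blobs(c,.074,.09,(.45,.67,.24,.4),10): print("bar",rect(p))
```

```text
t=55.1 tcp [547.2 200.7 140.1] th -11.5 w 0.26 F [-0.2  0.6 -1.7] q [-0.89  0.52  0.65  1.84 -0.39  0.91 -0.27]
(559, 286, 136.5, -11) travel [ 8.59 -0.54  0.37] turn [ 0.004 -0.001 -0.008] rows>=3
bar c=(564,284) 12x89 a=81 n=110 z=84
```

View pics/s24.png

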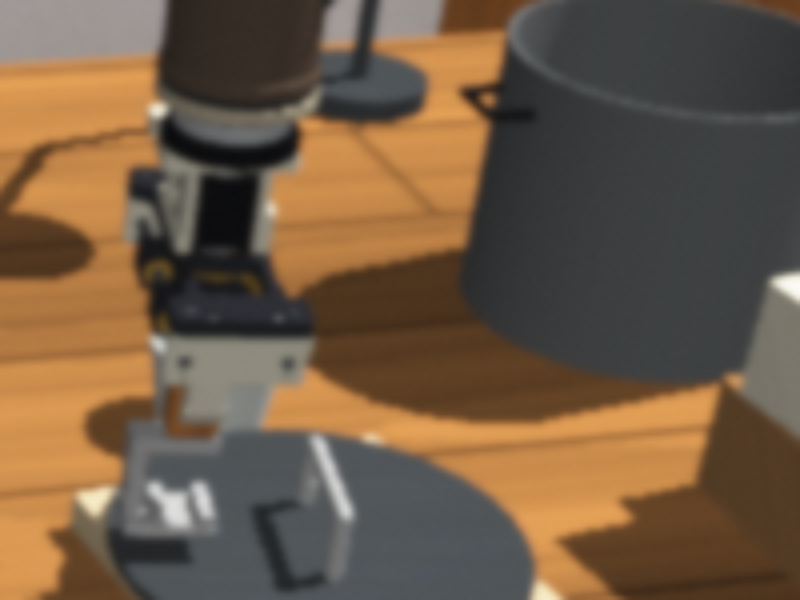

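>>> carry_out(travel=[[0,-0.3,0.2],[0.5,-0.5,0.35],[1.2,-0.5,0.35],[2,-0.5,0.35],[2.8,-0.5,0.35],[3.6,-0.5,0.35],[4.4,-0.5,0.35],[5.2,-0.5,0.35],[6,-0.5,0.35],[6.8,-0.5,0.35],[7.5,-0.5,0.35],[8.1,-0.5,0.35],[8.5,-0.5,0.35],[8.5,-0.5,0.35],[8.5,-0.5,0.35]], turn=[[0,0,-0.008],[0.004,0,-0.008],[0.004,0,-0.008],[0.004,0,-0.008],[0.004,0,-0.008],[0.004,0,-0.008],[0.004,0,-0.008],[0.004,0,-0.008],[0.004,0,-0.008],[0.004,0,-0.008],[0.004,0,-0.008],[0.004,0,-0.008],[0.004,0,-0.008],[0.004,0,-0.008],[0.004,0,-0.008]], fingers=[15,15,15,15,15,15,15,15,15,15,15,15,15,15,15])

```text
time_s: 56.38
tcp_pos: [0.5583, 0.2857, 0.1358]
orientation: [[0.19, 0.982, -0.001], [0.982, -0.19, 0.001], [0.0, -0.001, -1.0]]
wrist_force: [0.5, -0.6, -1.7]
width: 0.258
```

Run:
```python
from h import *
go((559,285.5,160,-11))
c=read_camera("scene"); cv2.imwrite("pics/s25.png",cv2.resize(c["frame"][130:280,370:570,::-1],None,fx=4,fy=4))
for p,ce,s in blobs(c,.074,.09,(.45,.67,.2,.4),10): print("bar",rect(p))
```

```text
t=56.4 tcp [558.3 285.7 135.8] th -10.9 w 0.26 F [ 0.5 -0.6 -1.7] q [-0.97  0.6   0.63  1.72 -0.42  0.96 -0.37]
(559, 285.5, 160, -11) travel [-0.    0.07 -2.42] turn [-0.001 -0.     0.001] rows>=1
bar c=(555,254) 10x24 a=83 n=36 z=82
bar c=(570,283) 10x72 a=79 n=87 z=83
```

View pics/s25.png

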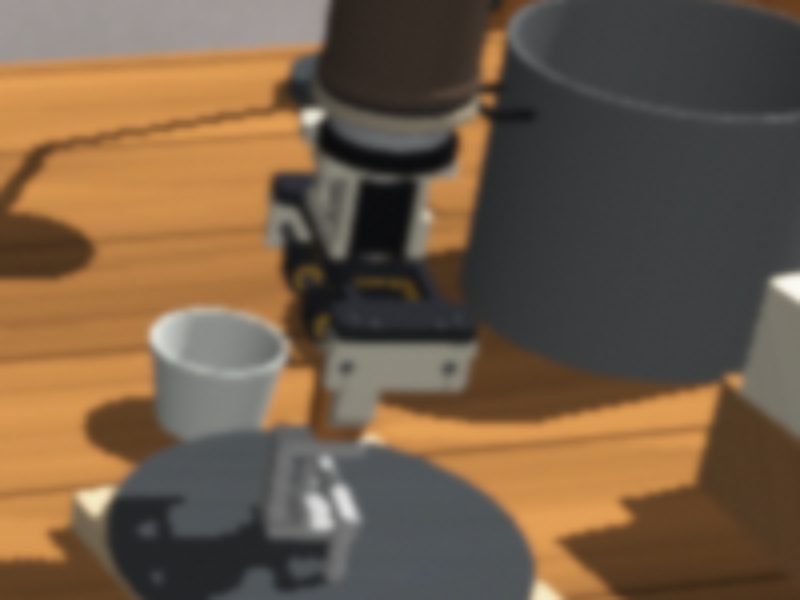

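>>> carry_out(travel=[[0,0,-0.5],[0,0,-1],[0,0,-1.3],[0,0,-1.6],[0,0,-1.8],[0,0,-2],[0,0,-2.2],[0,0,-2.5],[0,0,-2.9],[0,0,-3.3],[0,0,-3.3],[0,0,-3.3]], turn=[[0,0,0],[0,0,0],[0,0,0],[0,0,0],[0,0,0],[0,0,0],[0,0,0],[0,0,0],[0,0,0],[0,0,0],[0,0,0],[0,0,0]], fingers=[15,15,15,15,15,15,15,15,15,15,15,15])

```text
time_s: 57.43
tcp_pos: [0.5586, 0.2858, 0.1692]
orientation: [[0.19, 0.982, -0.0], [0.982, -0.19, 0.001], [0.001, -0.0, -1.0]]
wrist_force: [0.9, 0.5, -6.0]
width: 0.26
```

```bash
cat >> h.py <<'E'
def lidplane(c,x0,y0,z0,tol=.012):
    W=cloud(c); m=(np.hypot(W[...,0]-x0,W[...,1]-y0)<.12)&(abs(W[...,2]-z0)<tol)
    p=W[m]; A=np.c_[p[:,:2]-[x0,y0],np.ones(len(p))]
    for _ in range(4):
        x=np.linalg.lstsq(A,p[:,2],rcond=None)[0]; r=p[:,2]-A@x; k=abs(r)<.004; A=A[k];p=p[k]
    return x
E
python3 - <<'E'
from h import *
go((558,286,290,-11))
c=read_camera("scene"); cv2.imwrite("pics/s26.png",cv2.resize(c["frame"][130:280,370:570,::-1],None,fx=4,fy=4))
print(lidplane(c,.559,.286,.053))
E
```

```text
t=57.4 tcp [558.6 285.8 169.2] th -10.9 w 0.26 F [ 0.9  0.5 -6. ] q [-0.99  0.56  0.65  1.69 -0.39  1.03 -0.39]
(558, 286, 290, -11) travel [  0.02  -0.07 -12.08] turn [-0.    -0.001  0.001] rows>=3
[-0.00397417  0.00062424  0.05507426]
```

View pics/s26.png

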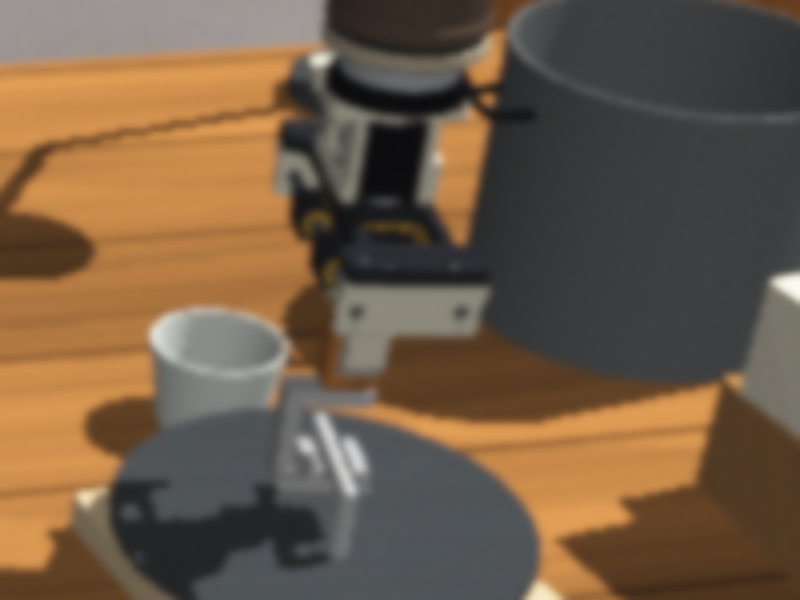

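>>> carry_out(travel=[[0,0,-0.4],[0,0,-1.2],[0,0,-2.2],[0,0,-3.4],[0,0,-4.6],[0,0,-5.8],[0,0,-7],[0,0,-8.2],[0,0,-9.4],[0,0,-10.6],[0,0,-11.6],[0,0,-12],[0,0,-12],[0,0,-12]], turn=[[0,0,0],[0,0,0],[0,0,0],[0,0,0],[0,0,0],[0,0,0],[0,0,0],[0,0,0],[0,0,0],[0,0,0],[0,0,0],[0,0,0],[0,0,0],[0,0,0]], fingers=[15,15,15,15,15,15,15,15,15,15,15,15,15,15])

```text
time_s: 58.65
tcp_pos: [0.5583, 0.2857, 0.2887]
orientation: [[0.19, 0.982, -0.001], [0.982, -0.19, 0.001], [0.001, -0.001, -1.0]]
wrist_force: [-0.4, -0.4, -6.4]
width: 0.263
```

Run:
```python
from h import *
go((590,150,290,-23),(610,0,290,-37),(600,-150,290,-50),(566,-311,290,-64))
c=read_camera("scene"); cv2.imwrite("pics/s27.png",c["frame"][:,:,::-1])
```

```text
t=58.6 tcp [558.3 285.7 288.7] th -10.9 w 0.26 F [-0.4 -0.4 -6.4] q [-1.02  0.46  0.71  1.53 -0.31  1.27 -0.46]
(590, 150, 290, -23) travel [-12.72   5.68  -0.14] turn [-0.001 -0.001  0.21 ] rows>=4
(610, 0, 290, -37) travel [-27.07  10.49  -0.16] turn [-0.001 -0.     0.455] rows>=7
(600, -150, 290, -50) travel [-41.98  12.36  -0.17] turn [-0.001 -0.     0.682] rows>=11
(566, -311, 290, -64) travel [-58.44  12.08  -0.18] turn [-0.001 -0.     0.926] rows>=15
```

View pics/s27.png

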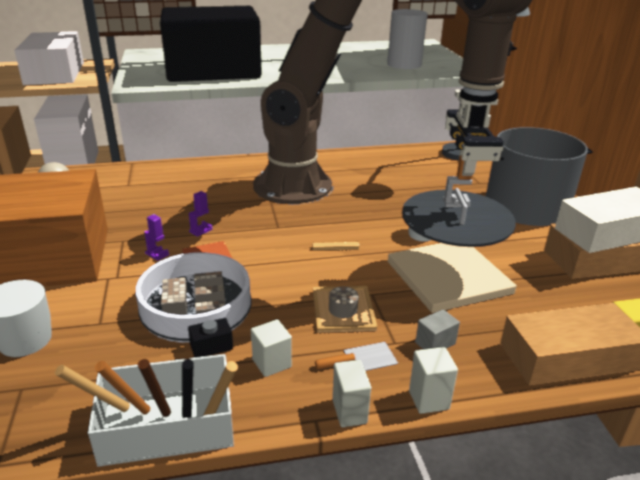

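>>> carry_out(travel=[[-0.5,0.2,0],[-1.3,0.6,0],[-2.5,1.1,0],[-3.9,1.7,0],[-5.4,2.4,0],[-6.9,3.1,0],[-8.4,3.8,0],[-9.9,4.4,0],[-11.4,5.1,0],[-12.9,5.7,0],[-14.4,6.2,0],[-15.9,6.7,0],[-17.4,7.2,0],[-19,7.8,0],[-20.6,8.3,0],[-22.2,8.9,0],[-23.8,9.4,0],[-25.3,9.9,0],[-26.5,10.3,0],[-27.1,10.5,0]], turn=[[0,0,0],[0,0,0.02],[0,0,0.04],[0,0,0.065],[0,0,0.09],[0,0,0.115],[0,0,0.14],[0,0,0.165],[0,0,0.19],[0,0,0.215],[0,0,0.24],[0,0,0.265],[0,0,0.29],[0,0,0.315],[0,0,0.34],[0,0,0.37],[0,0,0.4],[0,0,0.425],[0,0,0.445],[0,0,0.455]], fingers=[15,15,15,15,15,15,15,15,15,15,15,15,15,15,15,15,15,15,15,15])

```text
time_s: 60.37
tcp_pos: [0.6102, -0.0033, 0.2888]
orientation: [[0.606, 0.796, -0.0], [0.796, -0.606, -0.0], [-0.0, -0.0, -1.0]]
wrist_force: [0.1, -0.6, -5.8]
width: 0.26
```

Run:
```python
from h import *
go((600,-150,290,-50),(566,-311,290,-64))
```

```text
t=60.4 tcp [610.2  -3.3 288.8] th -37.3 w 0.26 F [ 0.1 -0.6 -5.8] q [-0.65  0.46  0.86  1.58 -0.36  1.27 -0.38]
(600, -150, 290, -50) travel [-12.29   8.07  -0.12] turn [-0.     0.     0.222] rows>=4
(566, -311, 290, -64) travel [-27.17  15.11  -0.12] turn [-0.     0.     0.467] rows>=8
```

>>> carry_out(travel=[[-0.4,0.3,0],[-1.2,0.8,0],[-2.3,1.5,0],[-3.6,2.4,0],[-5,3.3,0],[-6.4,4.2,0],[-7.8,5.1,0],[-9.2,6,0],[-10.6,7,0],[-12.2,8,0],[-13.8,8.8,0],[-15.5,9.6,0],[-17.2,10.4,0],[-18.9,11.2,0],[-20.6,12,0],[-22.3,12.8,0],[-24,13.6,0],[-25.5,14.3,0],[-26.7,14.9,0],[-27.2,15.1,0]], turn=[[0,0,0],[0,0,0.02],[0,0,0.04],[0,0,0.065],[0,0,0.09],[0,0,0.115],[0,0,0.14],[0,0,0.165],[0,0,0.19],[0,0,0.215],[0,0,0.24],[0,0,0.265],[0,0,0.29],[0,0,0.32],[0,0,0.35],[0,0,0.38],[0,0,0.41],[0,0,0.435],[0,0,0.455],[0,0,0.467]], fingers=[15,15,15,15,15,15,15,15,15,15,15,15,15,15,15,15,15,15,15,15])

```text
time_s: 62.03
tcp_pos: [0.5653, -0.312, 0.2886]
orientation: [[0.899, 0.437, -0.001], [0.437, -0.899, -0.001], [-0.001, 0.0, -1.0]]
wrist_force: [0.1, -0.5, -6.7]
width: 0.257
```

Run:
```python
from h import *
go((566.5,-311,195,-64))
c=read_camera("scene"); cv2.imwrite("pics/s28.png",c["frame"][:,:,::-1]); print(potfit(c), lidplane(c,.567,-.31,.175))
for p,ce,s in blobs(c,.168,.182,(.42,.72,-.46,-.17),500): print("lid",rect(p),cv2.fitEllipse((p[:,:2]*1000).astype(np.float32))[0])
for p,ce,s in blobs(c,.208,.228,(.45,.67,-.45,-.2),10): print("loop",rect(p))
```

```text
t=62.0 tcp [ 565.3 -312.   288.6] th -64.1 w 0.26 F [ 0.1 -0.5 -6.7] q [-0.15  0.56  0.96  1.49 -0.46  1.33 -0.28]
(566.5, -311, 195, -64) travel [ 0.16 -0.04  9.36] turn [ 0.     0.001 -0.002] rows>=3
(array([ 569.08019263, -311.66420468]), 882) [0.01372762 0.00861701 0.17461151]
lid c=(566,-312) 253x250 a=21 n=5623 z=175 (571.6542358398438, -311.66748046875)
loop c=(566,-316) 65x74 a=63 n=464 z=217
```

View pics/s28.png

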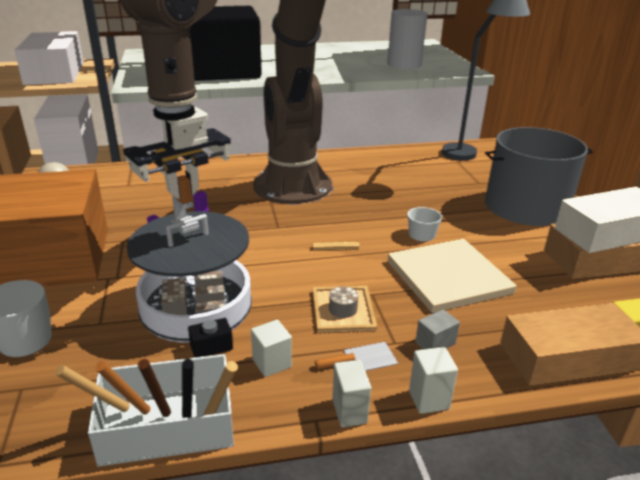

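>>> carry_out(travel=[[0.1,-0.05,0.4],[0.2,-0.1,1.2],[0.2,-0.1,2.2],[0.2,-0.1,3.3],[0.2,-0.1,4.4],[0.2,-0.1,5.5],[0.2,-0.1,6.5],[0.2,-0.1,7.4],[0.2,-0.1,8.1],[0.2,-0.1,8.5],[0.2,-0.1,8.7],[0.2,-0.1,8.7],[0.2,-0.1,8.7]], turn=[[0,0,0],[0,0,0],[0,0,0],[0,0,0],[0,0,0],[0,0,0],[0,0,0],[0,0,0],[0,0,0],[0,0,0],[0,0,0],[0,0,0],[0,0,0]], fingers=[15,15,15,15,15,15,15,15,15,15,15,15,15])

```text
time_s: 63.17
tcp_pos: [0.5684, -0.3068, 0.2017]
orientation: [[0.897, 0.442, -0.0], [0.442, -0.897, 0.001], [0.0, -0.001, -1.0]]
wrist_force: [0.8, -0.9, -6.5]
width: 0.263
```

Run:
```python
from h import *
go((567,-311,187,-64))
c=read_camera("scene"); cv2.imwrite("pics/s29.png",cv2.resize(c["frame"][170:360,90:340,::-1],None,fx=3.2,fy=3.2)); print(lidplane(c,.567,-.31,.082))
for p,ce,s in blobs(c,.075,.09,(.42,.72,-.46,-.17),500): print("lid",rect(p))
```

```text
t=63.2 tcp [ 568.4 -306.8  201.7] th -63.8 w 0.26 F [ 0.8 -0.9 -6.5] q [-0.14  0.63  0.91  1.61 -0.53  1.16 -0.22]
(567, -311, 187, -64) travel [-0.31  0.31  1.47] turn [-0.001 -0.     0.004] rows>=1
[0.01991518 0.01273329 0.08760729]
lid c=(570,-306) 252x249 a=17 n=4776 z=88
```

View pics/s29.png

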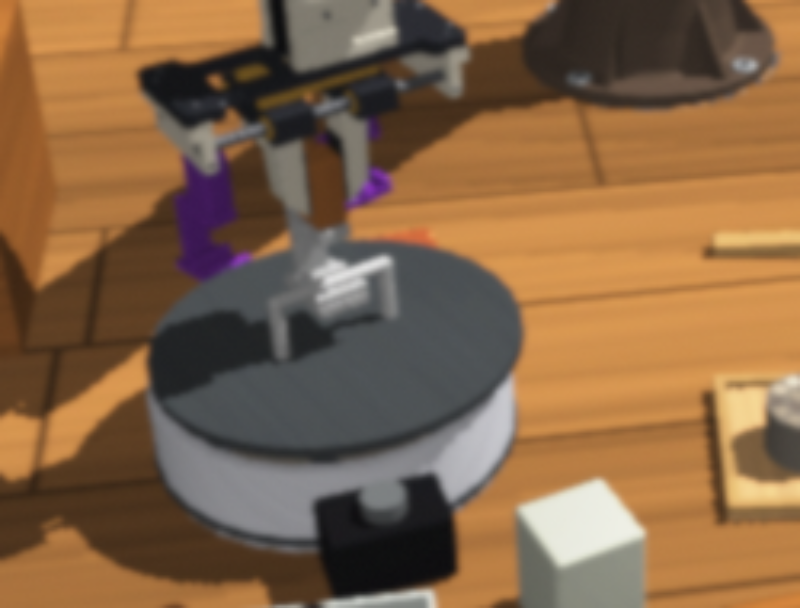

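>>> carry_out(travel=[[-0.15,0.15,0],[-0.3,0.3,0],[-0.3,0.3,0],[-0.3,0.3,0],[-0.3,0.3,0],[-0.3,0.3,0]], turn=[[0,0,0],[0,0,0],[0,0,0],[0,0,0],[0,0,0],[0,0,0]], fingers=[15,15,15,15,15,15])

```text
time_s: 63.72
tcp_pos: [0.5669, -0.3105, 0.2013]
orientation: [[0.897, 0.442, -0.001], [0.442, -0.897, 0.001], [-0.0, -0.001, -1.0]]
wrist_force: [-0.4, -0.5, -5.2]
width: 0.258
```

Run:
```python
from h import *
go((567,-311,187,-64),(567,-311,171.5,-64))
c=read_camera("scene"); print(lidplane(c,.567,-.31,.082))
for p,ce,s in blobs(c,.075,.095,(.42,.72,-.46,-.17),500): print("lid",rect(p))
```

```text
t=63.7 tcp [ 566.9 -310.5  201.3] th -63.8 w 0.26 F [-0.4 -0.5 -5.2] q [-0.13  0.63  0.9   1.61 -0.53  1.16 -0.22]
(567, -311, 187, -64) travel [-0.01  0.05  1.43] turn [-0.001  0.     0.004] rows>=1
(567, -311, 171.5, -64) travel [-0.01  0.05  2.98] turn [-0.001  0.     0.004] rows>=1
[-0.0180224  -0.0049647   0.08729263]
lid c=(569,-310) 248x249 a=89 n=5960 z=87
```

>>> carry_out(travel=[[0,0.05,0.2],[0,0.05,0.5],[0,0.05,0.8],[0,0.05,1],[0,0.05,1.2],[0,0.05,1.4],[0,0.05,1.6],[0,0.05,1.9],[0,0.05,2.2],[0,0.05,2.2],[0,0.05,2.2]], turn=[[0,0,0],[0,0,0],[0,0,0],[0,0,0],[0,0,0],[0,0,0],[0,0,0],[0,0,0],[0,0,0],[0,0,0],[0,0,0]], fingers=[15,15,15,15,15,15,15,15,15,15,15])

```text
time_s: 64.68
tcp_pos: [0.567, -0.311, 0.1793]
orientation: [[0.897, 0.442, -0.001], [0.442, -0.897, 0.001], [-0.0, -0.001, -1.0]]
wrist_force: [1.0, 0.1, -2.1]
width: 0.263
```

Run:
```python
from h import *
go((567,-311,171.5,-64))
c=read_camera("scene"); print(lidplane(c,.567,-.31,.073)); cv2.imwrite("pics/s30.png",cv2.resize(c["frame"][170:360,90:340,::-1],None,fx=3.2,fy=3.2))
for p,ce,s in blobs(c,.062,.085,(.42,.72,-.46,-.17),500): print("lid",rect(p))
```

```text
t=64.7 tcp [ 567.  -311.   179.3] th -63.8 w 0.26 F [ 1.   0.1 -2.1] q [-0.12  0.65  0.89  1.63 -0.55  1.13 -0.2 ]
(567, -311, 171.5, -64) travel [-0.   -0.    0.78] turn [-0.001  0.     0.004] rows>=1
[-0.00106777 -0.00039012  0.0737307 ]
lid c=(567,-310) 249x252 a=89 n=5807 z=74
```

View pics/s30.png

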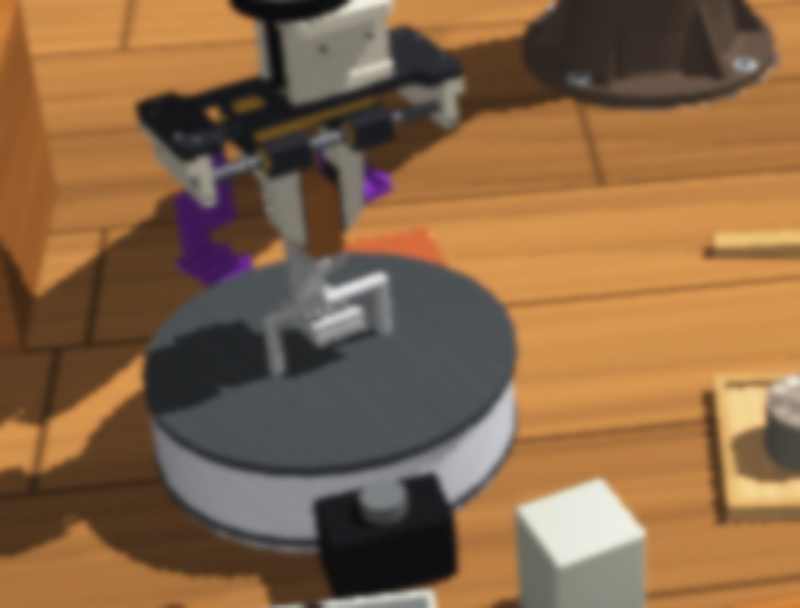

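The lid is seated: level, with its upper face at 73.7 mm. I'll lower the lifter clear of the bar and withdraw it.

>>> carry_out(travel=[[0,0,0.4],[0,0,0.8],[0,0,0.8],[0,0,0.8],[-0.4,0,0.8],[-1,0,0.8],[-1.8,0,0.8],[-2.7,0,0.8],[-3.6,0,0.8],[-4.6,0,0.8],[-5.6,0,0.8],[-6.6,0,0.8],[-7.5,0,0.8],[-7.8,0,0.8],[-7.8,0,0.8]], turn=[[0,0,0],[0,0,0],[0,0,0],[0,0,0],[0,0,0],[0,0,0],[0,0,0],[0,0,0],[0,0,0],[0,0,0],[0,0,0],[0,0,0],[0,0,0],[0,0,0],[0,0,0]], fingers=[15,15,15,15,15,15,15,15,15,15,15,15,15,15,15])

```text
time_s: 65.98
tcp_pos: [0.496, -0.3462, 0.1716]
orientation: [[0.898, 0.44, -0.001], [0.44, -0.898, 0.001], [-0.0, -0.001, -1.0]]
wrist_force: [0.7, 1.0, -1.2]
width: 0.257
```

Run:
```python
from h import *
go((497,-345,230,-64),(378,-277,230,-52),(378,-277,95.5,-52))
c=read_camera("scene"); print(lidplane(c,.567,-.31,.073)); cv2.imwrite("pics/s31.png",cv2.resize(c["frame"][170:360,90:340,::-1],None,fx=3.2,fy=3.2))
```

```text
t=66.0 tcp [ 496.  -346.2  171.6] th -63.9 w 0.26 F [ 0.7  1.  -1.2] q [-0.06  0.59  0.9   1.75 -0.53  1.06 -0.09]
(497, -345, 230, -64) travel [ 0.14 -0.07 -5.84] turn [-0.001  0.     0.002] rows>=2
(378, -277, 230, -52) travel [ -7.55 -11.42  -5.83] turn [-0.001  0.    -0.207] rows>=4
(378, -277, 95.5, -52) travel [ -7.54 -11.4    7.62] turn [-0.001  0.    -0.207] rows>=4
[-0.00142915 -0.00066629  0.07370645]
```

View pics/s31.png

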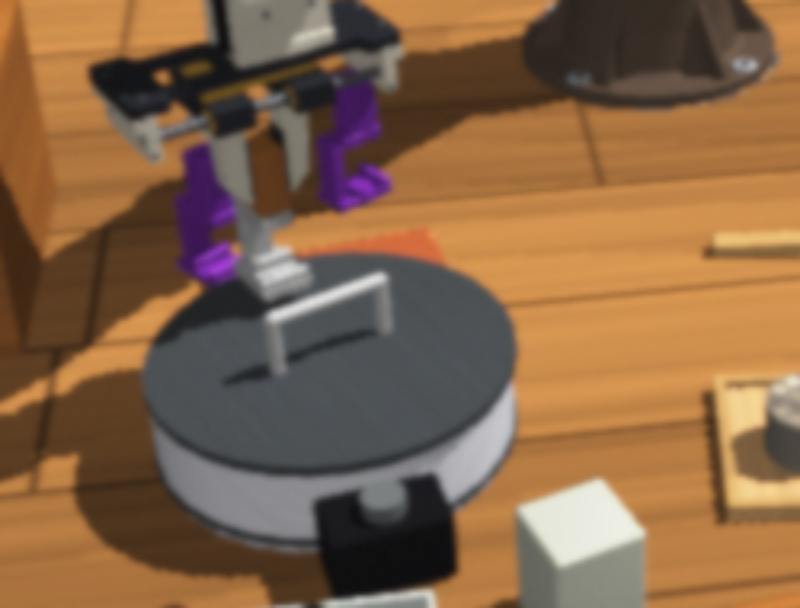

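>>> carry_out(travel=[[0,0,-1.5],[0,0,-4],[0,0,-6],[-1,-1.5,-6],[-3,-4.5,-6],[-5,-7.5,-6],[-6.8,-10.3,-6],[-7.7,-11.4,-6],[-7.7,-11.4,-4],[-7.7,-11.4,-1],[-7.7,-11.4,0],[-7.7,-11.4,0],[-7.7,-11.4,0]], turn=[[0,0,0],[0,0,0],[0,0,0],[0,0,-0.04],[0,0,-0.1],[0,0,-0.15],[0,0,-0.19],[0,0,-0.207],[0,0,-0.207],[0,0,-0.207],[0,0,-0.207],[0,0,-0.207],[0,0,-0.207]], fingers=[15,15,15,15,15,15,15,15,15,15,15,15,15])

```text
time_s: 67.12
tcp_pos: [0.3776, -0.2775, 0.1717]
orientation: [[0.787, 0.617, -0.002], [0.617, -0.787, 0.001], [-0.001, -0.002, -1.0]]
wrist_force: [0.3, -0.1, -2.0]
width: 0.26
```

Run:
```python
from h import *
go((377,-277,95,-52))
```

```text
t=67.1 tcp [ 377.6 -277.5  171.7] th -51.9 w 0.26 F [ 0.3 -0.1 -2. ] q [-0.21  0.35  0.95  2.08 -0.36  0.89  0.04]
(377, -277, 95, -52) travel [-0.01 -0.06  7.67] turn [-0.002  0.001  0.001] rows>=2
```

>>> carry_out(travel=[[0,0,1],[0,0,2.5],[0,0,4],[0,0,5.5],[0,0,6.5],[0,0,7.1],[0,0,7.5],[0,0,7.7],[0,0,7.7],[0,0,7.7]], turn=[[0,0,0],[-0.002,0,0],[-0.002,0,0],[-0.002,0,0],[-0.002,0,0],[-0.002,0,0],[-0.002,0,0],[-0.002,0,0],[-0.002,0,0],[-0.002,0,0]], fingers=[15,15,15,15,15,15,15,15,15,15])

```text
time_s: 67.95
tcp_pos: [0.3779, -0.2775, 0.095]
orientation: [[0.787, 0.617, 0.001], [0.617, -0.787, -0.001], [0.0, 0.002, -1.0]]
wrist_force: [0.3, 1.2, -2.3]
width: 0.26
```

Run:
```python
from h import *
go((377,-277,94.7,-52))
```

```text
t=68.0 tcp [ 377.9 -277.5   95. ] th -51.9 w 0.26 F [ 0.3  1.2 -2.3] q [-0.08  0.47  0.82  2.15 -0.52  0.72  0.18]
(377, -277, 94.7, -52) travel [-0.04 -0.1   0.03] turn [ 0.002 -0.     0.001] rows>=1
```

>>> carry_out(travel=[[0,0,0.1],[0,0,0.1],[0,0,0.1]], turn=[[0,0,0],[0,0,0],[0,0,0]], fingers=[15,15,15])

```text
time_s: 68.2
tcp_pos: [0.3779, -0.2776, 0.0945]
orientation: [[0.787, 0.617, 0.002], [0.617, -0.787, -0.001], [0.001, 0.002, -1.0]]
wrist_force: [-2.8, 0.7, 12.1]
width: 0.26
```

>>> carry_out(travel=[[0,0,0],[0,0,0],[0,0,0],[0,0,0],[0,0,0],[0,0,-1],[0,0,-3],[0,0,-6],[0,0,-10],[0,0,-14],[0,0,-17],[0,0,-17],[0,0,-17]], turn=[[0,0,0],[0,0,0],[0,0,0],[0,0,0],[0,0,0],[0,0,0],[0,0,0],[0,0,0],[0,0,0],[0,0,0],[0,0,0],[0,0,0],[0,0,0]], fingers=[55,55,55,55,55,55,55,55,55,55,55,55,55])

```text
time_s: 69.28
tcp_pos: [0.3782, -0.2776, 0.2654]
orientation: [[0.787, 0.617, 0.004], [0.617, -0.787, -0.001], [0.003, 0.004, -1.0]]
wrist_force: [0.8, 0.2, -1.0]
width: 0.551
```

Run:
```python
from h import *
go((377,-277,300,-52))
c=read_camera("scene"); cv2.imwrite("pics/s32.png",c["frame"][:,:,::-1])
print(lidplane(c,.567,-.31,.073))
for p,ce,s in blobs(c,.066,.08,(.42,.72,-.46,-.17),500): print("lid",rect(p))
for p,ce,s in blobs(c,.11,.13,(.3,.45,-.35,-.22),30): print("grip",ce,rect(p))
for p,ce,s in blobs(c,.039,.05,(.57,.7,-.07,.09),40): print("rosette",ce,rect(p))
c=read_camera("top"); cv2.imwrite("pics/t3.png",c["frame"][:,:,::-1])
for p,ce,s in blobs(c,.066,.08,(.42,.72,-.46,-.17),500): print("lid top",rect(p))
for p,ce,s in blobs(c,.039,.05,(.57,.7,-.07,.09),40): print("rosette",ce,rect(p))
```

```text
t=69.3 tcp [ 378.2 -277.6  265.4] th -51.9 w 0.55 F [ 0.8  0.2 -1. ] q [-0.35  0.21  1.06  1.95 -0.2   1.09 -0.12]
(377, -277, 300, -52) travel [-0.05 -0.11 -3.47] turn [ 0.004 -0.003  0.002] rows>=1
[-0.00104662 -0.00075461  0.07371634]
lid c=(567,-310) 250x251 a=78 n=6120 z=74
grip [203.6635514  219.01869159] c=(381,-278) 33x26 a=41 n=107 z=119
rosette [343.         296.07327586] c=(642,6) 64x64 a=15 n=464 z=45
lid top c=(566,-311) 247x250 a=43 n=11773 z=73
rosette [307.16160221 185.39088398] c=(639,6) 63x64 a=44 n=724 z=44
```

View pics/s32.png

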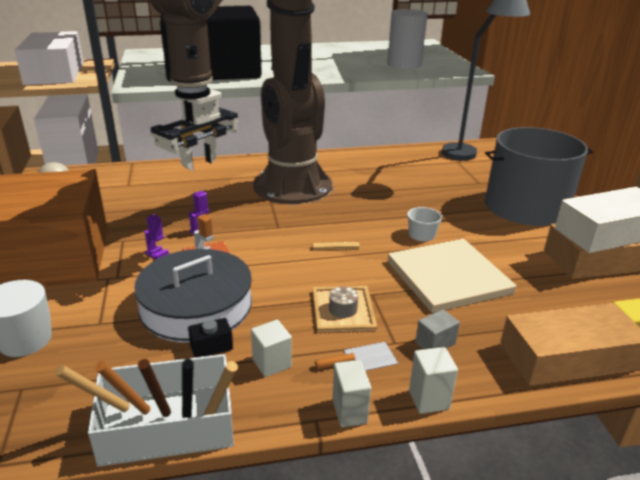

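View pics/t3.png

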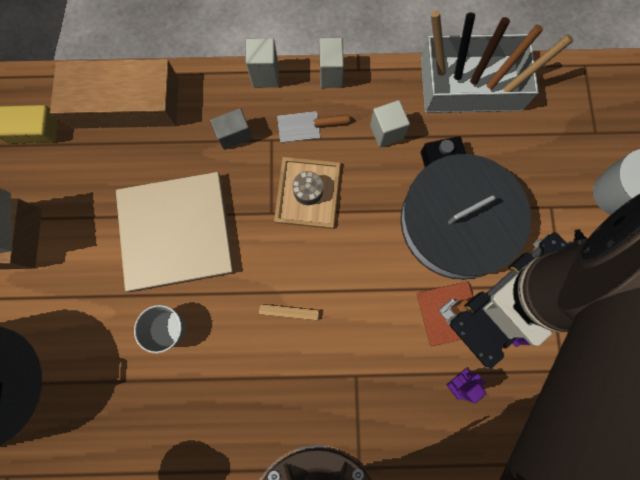

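The lid is seated at (466,217), the rosette is in the frame at (307,186), and the lifter is upright on its tile at (450,310). The bench is clear of bars and the bystanders look unmoved. I'll hand the job in.

```bash
python3 -c "
from plant import env; print(env.sign_off())"
```

```text
the job is handed in; nothing more can be done
None
```

The job is done and was handed in at about 69 s of the 210 s allowed; the sign-off gave no verdict.

**What I did:** I hooked the lid, carried it level to the slab and unhooked it there. I parked the rosette on the bench while the panel went into the pot, then put the rosette in the frame and the three bars beside the panel. Bar 2 had been knocked about 4 cm aside early on, so I measured it again before picking it up. I then put the lid back with the lifter, stood the lifter on its tile and let go.

**Last checks:**

| Item | Measured |
|---|---|
| Lid | Centre about (566, −311) mm, within 2 to 3 mm of the pot centre; upper face at 73.7 mm (seated should be 73); tilt about 0.001 rad |
| Panel and bars | Panel and bar tops at 50 mm and 42–43 mm, as they should be on the pot floor; seen face up before the lid went on, not checked since |
| Rosette | About (640, 6) mm, within 3 mm of the frame centre; top at 44–45 mm |
| Lifter | Grip at about (379, −278) mm, within about 7 mm of the tile centre; upright; gripper open and clear above it |
| Bystanders | Look unmoved in the pictures; I did not measure them again |

No check failed. The scene camera reads 2 to 3 mm further out in x than the top camera, so I averaged the two or allowed for the offset.

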